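Check a bracket corner with a square

TASK

Push the raised yellow panel of the bracket jig's bifold cover over sideways until it lies folded flat on the fixed grey panel. Then take the square by its wooden grip and press it gently but firmly into the bracket's inside corner, its foot flush on the long flange and its back flush on the short flange, holding it there for a second without gaps. Let go and leave the square sitting flush in the corner, with the cover still folded and the mallet, tin and wrench left where they are.

Things in the scene. Friction and masses are not known exactly. Their poses are not given: they have to be found in the camera images.
- cover (a joint): Angle of the yellow panel (150 along the hinge x 110 x 6 mm, 0.2 kg). 0 = level, reaching over the bracket (-y of the hinge); 1.57 = upright; 3.14 = folded flat on the fixed grey panel (end stop). Starts leaning over the bracket at about 0.8 to 1.25. Friction (0.16 N m) keeps it where it is left; a few newtons at its free edge move it.
- hinge (a point): Middle of the cover's hinge line, which runs along this point's x (= the jig's x), 150 mm above the bench; z is up. The bracket is on the -y side; the grey panel reaches 112 mm to +y, its top level with this point. The yellow panel's face to push (underside when level) is 6 mm off the plane through the hinge; once folded, that face is on top, 6 mm above this point.
- cover_edge (a point): Middle of the yellow panel's free edge, in mid-thickness, 110 mm from the hinge. At cover angle a, it lies at about y = -0.110 cos a, z = +0.110 sin a from the hinge point.
- square_grip (a point): In the square's wooden grip (22 mm thick in y, x 35 to 65, z 60 to 122 mm of the square), at x = 50, z = 88 mm of the square; same axes; grip across y, fingers along -z. To press: bring the back against the short flange, then the foot onto the long one (foot first, friction can stop it short). Over 4 N on each face counts as pressed (push 10 to 15 N: friction on the other face takes some); over 60 N on either is too much.
- jig: Blue fixed stand, base 240 x 130 x 12 mm, bolted to the bench, turned up to 0.3 rad. Origin at the centre of its underside; x away from the robot at yaw 0, z up. The grey panel, 160 x 110 x 6 mm, stands on posts at its +y side.
- low_flange: Long flange of the steel bracket fixed in the jig: 140 x 90 (y) x 8 mm. Origin mid-way along the inside corner line, at jig (-30, 0, 55) mm. x runs up along its upper face, rising 40 degrees away from the robot; z is square to that face, leaning 40 degrees back to the robot; y = jig y. The face to check is the plane z = 0, x from 0 to 140 mm.
- front_flange: The short flange of the same bracket: 100 mm high, 90 mm wide, 8 mm thick. Same origin and axes as low_flange; its inside face is the plane x = 0, from z = 0 to 100 mm, and the square's back goes against it.
- square: Loose aluminium L-shaped square, 0.35 kg, upright on its foot on the mat. Origin: outside corner of its heel, mid-thickness. Foot along +x 130 mm long, 18 high; back along +z 120 mm high, 18 deep; both 28 mm thick (y); 10 mm thick diagonal brace. x starts pointing away from the robot within 0.4 rad. Seated, its origin and axes match low_flange's (up to 30 mm off along y).
- mat: Fixed black rubber mat, 190 x 120 x 6 mm, under the square. Origin at the centre of its underside.
- mallet: Bystander: wooden mallet lying on the bench, head 110 mm long and 56 mm in diameter, handle 150 mm long. Origin under the head's middle.
- tin: Bystander: upright tin, 66 mm in diameter, 100 mm high. Origin at the centre of its underside.
- wrench: Bystander: steel wrench lying flat, 150 mm long. Origin at the middle of its underside.
There are look-alikes about, which are no part of the job. There is more than one size of the square; the job needs the largest.

How it is judged:
On the way, in this order (a step that is already met when the one before it is completed fails the run):
1. the yellow panel is folded flat on the grey one (above 3.0 rad) (value of joint cover above 3 rad), for 0.2 s.
2. the square, held in the fingers, is pressed flush against both flanges with more than 4 N on each (contact force between the fingers and square above 2 N and contact force between square and low_flange above 4 N and contact force between square and front_flange above 4 N and x of square in the frame of low_flange between -0.003 and 0.003 m and z of square in the frame of low_flange between -0.003 and 0.003 m and y of square in the frame of low_flange between -0.03 and 0.03 m and angle between the x axis of square and the x axis of low_flange, either way round below 0.025 rad and angle between the z axis of square and the z axis of low_flange, either way round below 0.025 rad), for 0.6 s.
At the end, for the whole second after the job is handed in: The square rests released in the bracket's inside corner: its heel within 3 mm of the corner in both directions, within 30 mm of the middle along it, its foot and back within 0.025 rad of the flanges, at rest; the yellow panel is still folded (joint above 3.0 rad) (x of square in the frame of low_flange between -0.003 and 0.003 m and z of square in the frame of low_flange between -0.003 and 0.003 m and y of square in the frame of low_flange between -0.03 and 0.03 m and angle between the x axis of square and the x axis of low_flange, either way round below 0.025 rad and angle between the z axis of square and the z axis of low_flange, either way round below 0.025 rad and value of joint cover above 3 rad and linear speed of square below 0.02 m/s and angular speed of square below 0.1 rad/s); the robot touches nothing.
It fails at once if the square is forced: more than 60 N on a flange (contact force between square and low_flange above 60 N or contact force between square and front_flange above 60 N).
It fails at once if a bystander is moved by more than 20 mm (distance of any of mallet, tin, wrench from where it was at the start of the episode above 0.02 m).
It also fails if it takes over 72 s, if anything falls off the work surface, if the arm or the gripper's body presses on something with over 40 N, if the wrist force passes 120 N, or if a joint passes its speed limit or range.

ROBOT

A 6-joint arm with a two-finger parallel gripper is mounted at the origin on the work surface. World frame = base frame: x ahead of the robot, y to its left, z up, the work surface at z = 0. Lengths are in m, angles in rad, forces in N, time in s.
With the tool pointing down it reaches from about 0.375 to 0.9 m from the base axis. Payload 3.1 kg.
Tool frame: the origin (TCP) lies midway between the tips of the shut fingers; the grasp point (between the pads) lies 19 mm behind it; z points along the fingers, x is the direction in which the jaws open and shut, and the axes are right-handed (so a half turn about z gives the same grasp; the last joint's range is limited). The gripper opens to 87 mm and grips with 3 to 60 N. Pads are 19 mm wide; open, the fingers measure 117 mm over their backs; the gripper's body (75 mm by 190 mm) begins 51 mm behind the grasp point.
Start: joints at [-1.492, 0.527, 1.433, -0, 1.181, -0.178], TCP at [0.159, -0.604, 0.223] pointing down, gripper open.
Joint ranges: [-3.08, 3.08], [-0.75, 2.2], [0.22, 2.44], [-1.43, 4.57], [0, 2.65], [-2.85, 2.85]. Speed limits (rad/s): [2.79, 2.79, 3.14, 3.14, 3.14, 3.14].

INTERFACE

Orientations are given as a unit quaternion [x, y, z, w].
In Python, from rig import * gives the robot as it stands.
- The arm moves only by the tool drive_tool, never from a script. Its argument "plan" is a list of rows, each an object with "offset": the shift along the tool's x, y, z in cm, a list of three; "delta_rot": the turn, a rotation vector about the tool's x, y, z in degrees, a list of three; "jaw": the finger opening in cm, from 0 to 8.7. In form: [{"offset": [dx, dy, dz], "delta_rot": [wx, wy, wz], "jaw": jaw}, ...]. A call has exactly 8 rows; each row is the pose to reach, as a shift and turn from the pose commanded when the call began, along the tool's axes at that moment; what a row does not reach only later rows make up. A row lasts 1/12 s, in which the tool goes at most 41.7 mm and 7.16 degrees, less where a joint would pass 70% of its speed; a pose out of reach is approached as far as the arm can. A call with a gripper value outside its range is refused whole. The fingers move at their own pace and stop on an object; "squeeze" is the grip in N (left out, the last holds). Time passes only in rows, so rows that repeat a pose let the fingers close, or fill a call up. It gives the time, the measured TCP pose, the force and the opening at its end, in the units of the state.
- get_obs(): the state, without advancing time (a new reading comes with each control period).
- camera(name): name is "side" or "top"; returns the picture (384x512x3 uint8, red, green, blue); there is no depth.
- calibration(name): a dict with "K" (3x3 intrinsics, pixels), "pose" (4x4, takes a point from camera to world coordinates). Camera axes: x right, y down, z forward; pixel columns grow to the right and rows downward; lengths in m; the calibration is good to about 2 mm. A picture is of the moment at which its call begins. calibration takes no time and is no camera call.
- hand_in(): hands the job in, once; it reports no verdict.
The state is a dict: "time": time; "q": joint angles; "joint_velocities": joint speeds; "joint_torque": joint torques, N m; "position": TCP position; "tool_rot": TCP orientation; "ft_force": force on the tool from outside, world axes, zero at the start; "moment": the same for the moment, N m; "grip_width": finger opening in m.
Only numpy, scipy, OpenCV 4.12 (cv2) and the standard library are available. Lean on these libraries where they do the work, as an engineer would, in place of code of your own. Each camera call takes 0.05 s, during which the arm holds its last target.

## Working session

There is one attempt and no reset: what is moved stays moved. The work goes in short steps, Python scripts to look and compute and a tool call to move; the robot and the scene stay as the last step left them, time stands still between calls to the robot, and variables do not carry over. Pictures are saved under pics/ and viewed, and the job is handed in when it is done.

Besides the shell and the picture viewer there is one more tool, called after "Call:" in YAML: its name, and indented under it one key for each argument. drive_tool: Moves the arm, as the interface text tells. Its arguments: {"type":"object","properties":{"plan":{"type":"array","items":{"type":"object","properties":{"offset":{"type":"array","items":{"type":"number"}},"delta_rot":{"type":"array","items":{"type":"number"}},"jaw":{"type":"number"}}}},"squeeze":{"type":"number"}},"required":["plan"]}

```bash
mkdir -p pics; ls
python3 - <<'E'
from rig import *
import cv2,numpy as np
for n in("side","top"):
    im=camera(n); cv2.imwrite(f"pics/{n}0.png",im[:,:,::-1]); c=calibration(n); print(n,np.round(c["K"],1).tolist(),np.round(c["pose"],4).tolist())
o=get_obs();print(o)
E
```

```text
pics
side [[381.5, 0.0, 255.5], [0.0, 381.5, 188.9], [0.0, 0.0, 1.0]] [[-0.6678, -0.5888, 0.4554, -0.0479], [-0.7443, 0.5192, -0.4201, 0.403], [0.0109, -0.6195, -0.7849, 1.0667], [0.0, 0.0, 0.0, 1.0]]
top [[407.4, 0.0, 255.2], [0.0, 407.4, 194.5], [0.0, 0.0, 1.0]] [[-0.0076, -0.9879, 0.155, 0.2965], [-0.9999, 0.0088, 0.0068, -0.1176], [-0.008, -0.1549, -0.9879, 1.3867], [0.0, 0.0, 0.0, 1.0]]
{'time': 0.1, 'q': array([-1.49249738e+00,  5.28394063e-01,  1.43375040e+00,  1.46373783e-05,
        1.18136657e+00, -1.78463959e-01]), 'joint_velocities': array([-1.01487747e-03, -3.50025965e-03, -4.20170278e-03,  2.76116889e-05,
        2.55517872e-03,  5.80556048e-04]), 'joint_torque': array([-4.76105961e-04, -4.40984094e+01, -1.77150249e+01,  6.35548937e-02,
        5.34155779e-02, -4.63462220e-05]), 'position': array([ 0.15872307, -0.60385147,  0.22166421]), 'tool_rot': array([ 7.91815752e-01, -6.10759277e-01, -6.38425015e-04, -7.15892888e-04]), 'ft_force': array([ 0.16803154, -0.495041  ,  0.17762209]), 'moment': array([-0.00231705,  0.07676838,  0.06473851]), 'grip_width': 0.08686503515763754}
```

View pics/side0.png

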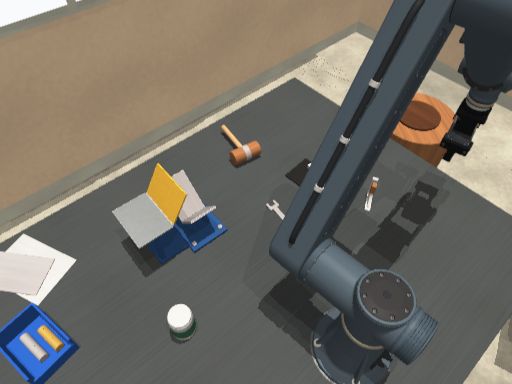

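View pics/top0.png

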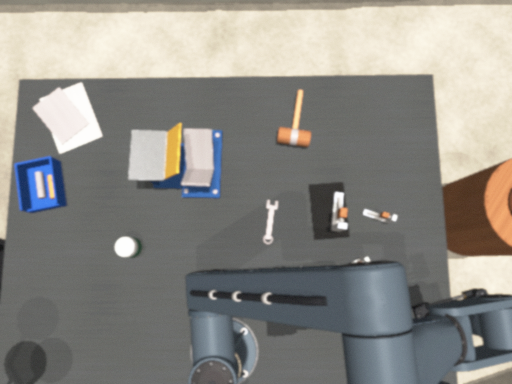

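The side view shows the yellow panel (165,195) leaning over the bracket and the grey panel at (145,218). The mallet is at (245,150), the wrench at (280,210) and the tin at (181,322). In the top view the candidate squares are one on the mat at (340,212), one at (380,215), and something part-hidden at (362,262). I'll take close crops next.

Run:
```python
import cv2,numpy as np
t=cv2.imread("pics/top0.png");s=cv2.imread("pics/side0.png")
cv2.imwrite("pics/c1.png",cv2.resize(t[165:275,290:420],None,fx=6,fy=5.4,interpolation=cv2.INTER_CUBIC)[:600])
cv2.imwrite("pics/c2.png",cv2.resize(t[110:210,120:235],None,fx=6,fy=6,interpolation=cv2.INTER_CUBIC))
cv2.imwrite("pics/c3.png",cv2.resize(s[155:265,100:240],None,fx=5.4,fy=5.4,interpolation=cv2.INTER_CUBIC))
```

```text
(no output)
```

View pics/c1.png

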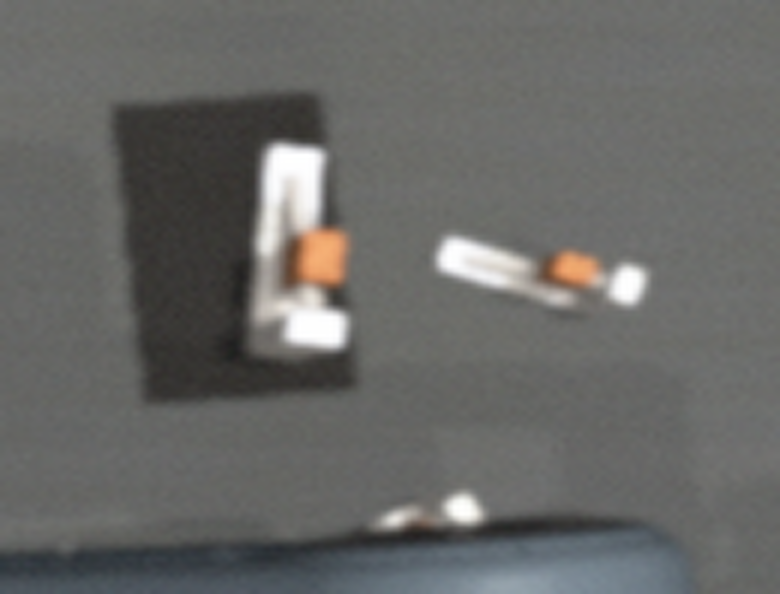

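View pics/c2.png

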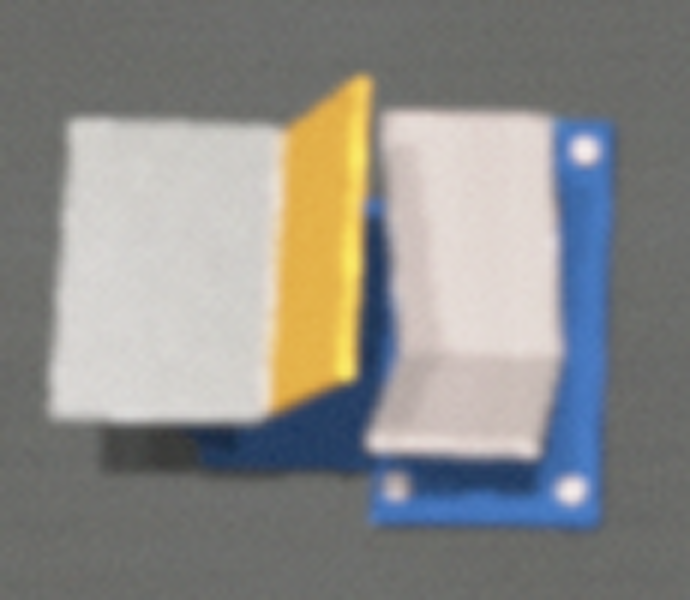

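View pics/c3.png

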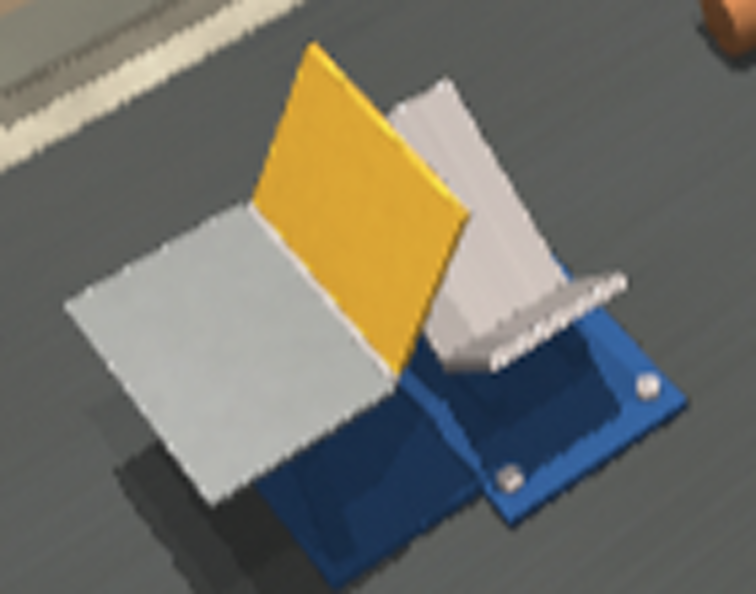

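The square on the mat at top (340,212) is the largest. The one at (380,215) and the one at (362,262) are smaller. Next I'll fit the poses by least squares on hand-picked corners.

```bash
cat > h.py <<'E'
import numpy as np,cv2
from scipy.optimize import least_squares
from scipy.spatial.transform import Rotation as R
from rig import *
def proj(n,P):
    c=calibration(n);T=np.linalg.inv(np.array(c["pose"]));P=np.atleast_2d(P)
    q=P@T[:3,:3].T+T[:3,3];q=q@np.array(c["K"]).T;return q[:,:2]/q[:,2:]
def pl(P,x,y,yaw,z=0): 
    c,s=np.cos(yaw),np.sin(yaw);P=np.atleast_2d(P).astype(float)
    return np.c_[c*P[:,0]-s*P[:,1]+x,s*P[:,0]+c*P[:,1]+y,P[:,2]+z]
C40,S40=np.cos(np.radians(40)),np.sin(np.radians(40))
def lf(x,y,z): return [-.03+C40*x-S40*z,y,.055+S40*x+C40*z]
def cov(hx,hy,a,x,r,t): return [hx+x,hy-np.cos(a)*r-np.sin(a)*t,.15+np.sin(a)*r-np.cos(a)*t]
E
cat > fit.py <<'E'
from h import *
def jig(p):
    x,y,w,hx,hy,a=p
    T=[((370,522),(-.12,.065,.012)),((603,525),(-.12,-.065,.012)),((612,120),(.12,-.065,.012)),
     ((400,355),lf(0,.045,0)),((560,352),lf(0,-.045,0)),((383,112),lf(.14,.045,0)),((553,112),lf(.14,-.045,0)),
     ((370,435),lf(0,.045,.1)),((544,440),lf(0,-.045,.1)),
     ((70,120),(hx+.08,hy+.112,.15)),((50,415),(hx-.08,hy+.112,.15)),((265,415),(hx-.08,hy+.002,.15)),
     ((360,82),cov(hx,hy,a,.075,.11,0)),((338,378),cov(hx,hy,a,-.075,.11,0)),((373,78),cov(hx,hy,a,.075,.11,.006)),((354,380),cov(hx,hy,a,-.075,.11,.006))]
    S=[((512,523),(-.12,.065,.012)),((685,400),(-.12,-.065,.012)),((65,305),(hx+.08,hy+.112,.15)),((248,205),(hx+.08,hy+.002,.15)),
     ((395,383),(hx-.08,hy+.002,.15)),((212,503),(hx-.08,hy+.112,.15)),((310,43),cov(hx,hy,a,.075,.11,0)),((462,215),cov(hx,hy,a,-.075,.11,0)),
     ((492,362),lf(0,.045,.1)),((625,275),lf(0,-.045,.1)),((448,80),lf(.14,-.045,0))]
    out=[]
    for n,L,f,o in(("top",T,(6,6),(120,110)),("side",S,(5.4,5.4),(100,155))):
        uv=np.array([l[0] for l in L])/f+np.array(o)-.4
        out.append(proj(n,pl([l[1] for l in L],x,y,w))-uv)
    return np.vstack(out)
r=least_squares(lambda p:jig(p).ravel(),[.57,.14,0,0,.07,1.1],loss="soft_l1")
print("jig",np.round(r.x,4));print(np.round(jig(r.x),1).tolist())
def sq(p):
    x,y,w=p
    T=[((288,310),(.018,.014,.12)),((350,310),(.018,-.014,.12)),((345,347),(0,-.014,.12)),((285,345),(0,.014,.12)),((265,145),(.13,.014,.018)),((325,148),(.13,-.014,.018)),((250,355),(0,.014,0)),
     ((300,230),(.065,.011,.122)),((348,230),(.065,-.011,.122)),((348,285),(.035,-.011,.122)),((297,283),(.035,.011,.122))]
    uv=np.array([l[0] for l in T])/(6,5.4)+np.array((290,165))-.4
    return proj("top",pl([l[1] for l in T],x,y,w,.006))-uv
r2=least_squares(lambda p:sq(p).ravel(),[.4,-.4,0],loss="soft_l1")
print("sq",np.round(r2.x,4));print(np.round(sq(r2.x),1).tolist())
x,y,w,hx,hy,a=r.x
print("hinge",pl([hx,hy,.15],x,y,w),"edge",pl(cov(hx,hy,a,0,.11,.003),x,y,w),"corner",pl(lf(0,0,0),x,y,w))
print("grip",pl([.05,0,.088],*r2.x,.006))
E
python3 fit.py
```

```text
jig [ 0.6259  0.0758 -0.0326 -0.0106  0.0952  1.0143]
[[-0.0, -0.2], [-0.9, 0.2], [0.2, -0.0], [-0.1, -0.7], [0.1, 0.4], [-0.5, 0.5], [-0.5, 1.1], [-0.4, 0.6], [-0.8, 0.4], [0.1, -0.1], [-0.3, 0.5], [-0.8, 1.3], [-0.3, -0.8], [0.5, 0.0], [-0.6, 0.2], [-0.2, -0.0], [-0.1, -1.0], [1.0, -0.8], [-0.1, -0.6], [-0.7, -1.1], [0.7, 0.3], [0.1, -0.1], [0.0, -0.2], [0.7, -0.4], [-0.4, -1.2], [-0.1, -0.9], [0.5, -0.7]]
sq [ 0.3868 -0.3775 -0.0959]
[[0.6, -0.0], [-0.7, 0.8], [-0.1, -0.3], [0.8, -0.7], [0.5, 0.3], [-1.2, 0.4], [-0.2, 0.1], [0.6, -0.2], [-0.3, 0.4], [-0.9, -0.2], [0.5, -0.4]]
hinge [[0.61840971 0.17126386 0.15      ]] edge [[0.61643474 0.11064553 0.24181785]] corner [[0.59587455 0.07677322 0.055     ]]
grip [[ 0.43655221 -0.3823065   0.094     ]]
```

The fits agree to within a pixel in both views. Hinge (0.618, 0.171, 0.150), cover angle about 1.01, square grip (0.437, -0.382, 0.094), yaw -0.10. All are plausible for height and reach. Next I'll work out the move to the pre-push pose.

```bash
cat >> h.py <<'E'
def down(yaw): # tool x = -(y axis of object at yaw), z down
    return R.from_matrix(np.array([[np.sin(yaw),-np.cos(yaw),0],[-np.cos(yaw),-np.sin(yaw),0],[0,0,-1]]).T)
def rel(tp,tR,bp=None,bR=None):
    o=get_obs()
    bp=o["position"] if bp is None else np.array(bp); bR=R.from_quat(o["tool_rot"]) if bR is None else bR
    d=bR.inv().apply(np.array(tp)-bp)*100; r=np.degrees((bR.inv()*tR).as_rotvec())
    return np.round(d,2).tolist(),np.round(r,2).tolist()
E
python3 - <<'E'
from h import *
print(down(-.03).as_matrix().round(2))
print(rel([.615,.05,.215],down(-.0326)))
E
```

```text
[[-0.03 -1.    0.  ]
 [-1.    0.03  0.  ]
 [-0.    0.   -1.  ]]
([-51.65, -60.74, 0.79], [-0.0, 0.11, 16.58])
```

Call:
drive_tool:
  plan:
    - {"offset": [-51.6,-60.7,0.8],"delta_rot": [0,0,16.6],"jaw": 0}
    - {"offset": [-51.6,-60.7,0.8],"delta_rot": [0,0,16.6],"jaw": 0}
    - {"offset": [-51.6,-60.7,0.8],"delta_rot": [0,0,16.6],"jaw": 0}
    - {"offset": [-51.6,-60.7,0.8],"delta_rot": [0,0,16.6],"jaw": 0}
    - {"offset": [-51.6,-60.7,0.8],"delta_rot": [0,0,16.6],"jaw": 0}
    - {"offset": [-51.6,-60.7,0.8],"delta_rot": [0,0,16.6],"jaw": 0}
    - {"offset": [-51.6,-60.7,0.8],"delta_rot": [0,0,16.6],"jaw": 0}
    - {"offset": [-51.6,-60.7,0.8],"delta_rot": [0,0,16.6],"jaw": 0}

```text
time: 0.77
position: [0.3501, -0.3292, 0.219]
tool_rot: [-0.695, 0.719, 0.0, 0.0]
ft_force: [-0.2, -0.1, -0.3]
grip_width: 0.0418
```

Run:
```python
from h import *
print(rel([.615,.05,.215],down(-.0326)))
```

```text
([-38.79, -25.2, 0.41], [0.01, 0.03, -0.05])
```

Call:
drive_tool:
  plan:
    - {"offset": [-38,-24.7,0.4],"delta_rot": [0,0,0],"jaw": 0}
    - {"offset": [-38,-24.7,0.4],"delta_rot": [0,0,0],"jaw": 0}
    - {"offset": [-38,-24.7,0.4],"delta_rot": [0,0,0],"jaw": 0}
    - {"offset": [-38,-24.7,0.4],"delta_rot": [0,0,0],"jaw": 0}
    - {"offset": [-38,-24.7,0.4],"delta_rot": [0,0,0],"jaw": 0}
    - {"offset": [-38,-24.7,0.4],"delta_rot": [0,0,0],"jaw": 0}
    - {"offset": [-38,-24.7,0.4],"delta_rot": [0,0,0],"jaw": 0}
    - {"offset": [-38,-24.7,0.4],"delta_rot": [0,0,0],"jaw": 0}

```text
time: 1.43
position: [0.5409, -0.0557, 0.216]
tool_rot: [-0.695, 0.719, 0.0, -0.0]
ft_force: [1.3, -1.3, 0.3]
grip_width: 0.0009
```

Run:
```python
from h import *
print(rel([.615,.05,.215],down(-.0326)))
```

```text
([-10.81, -7.06, 0.09], [0.04, 0.01, -0.0])
```

Call:
drive_tool:
  plan:
    - {"offset": [-3,-2.5,0.1],"delta_rot": [0,0,0],"jaw": 0}
    - {"offset": [-6,-4.5,0.1],"delta_rot": [0,0,0],"jaw": 0}
    - {"offset": [-9,-6,0.1],"delta_rot": [0,0,0],"jaw": 0}
    - {"offset": [-10,-6.3,0.1],"delta_rot": [0,0,0],"jaw": 0}
    - {"offset": [-10,-6.3,0.1],"delta_rot": [0,0,0],"jaw": 0}
    - {"offset": [-10,-6.3,0.1],"delta_rot": [0,0,0],"jaw": 0}
    - {"offset": [-10,-6.3,0.1],"delta_rot": [0,0,0],"jaw": 0}
    - {"offset": [-10,-6.3,0.1],"delta_rot": [0,0,0],"jaw": 0}

```text
time: 2.1
position: [0.6057, 0.0384, 0.2152]
tool_rot: [-0.695, 0.719, 0.0, -0.0]
ft_force: [0.5, -0.6, -0.3]
grip_width: 0.0003
```

Run:
```python
from h import *
import cv2
print(rel([.615,.05,.215],down(-.0326)))
im=np.hstack([camera("side")[100:340,100:400],camera("top")[100:340,100:400]]);cv2.imwrite("pics/a1.png",cv2.resize(im[:,:,::-1],(800,320)))
s=camera("side");cv2.imwrite("pics/s1.png",cv2.resize(s[100:260,250:450,::-1],(800,600)))
t=camera("top");cv2.imwrite("pics/t1.png",cv2.resize(t[165:275,290:420,::-1],(780,594)))
```

```text
([-1.19, -0.89, 0.02], [0.06, -0.02, -0.13])
```

View pics/a1.png

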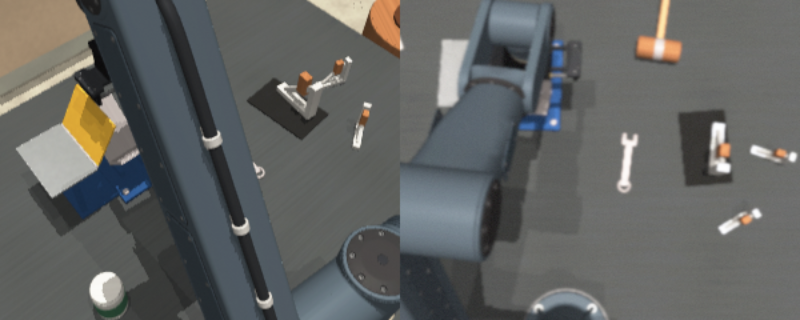

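View pics/s1.png

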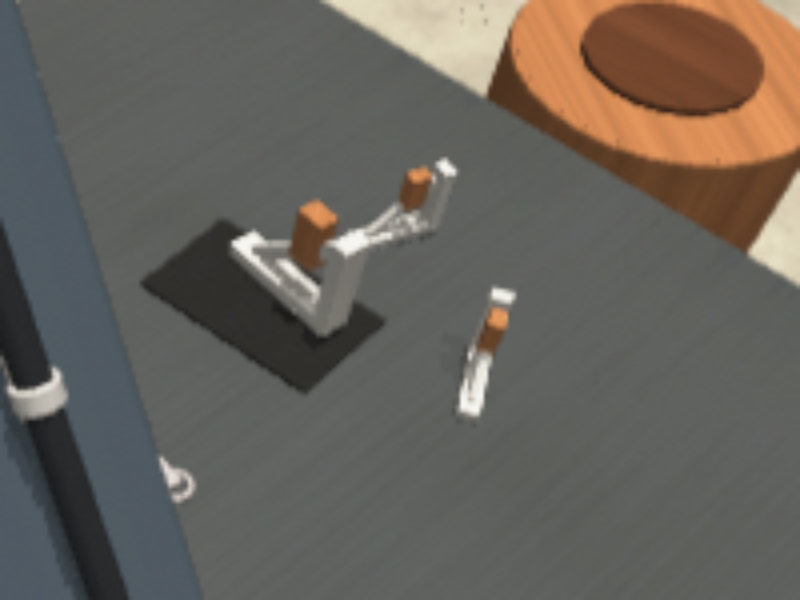

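View pics/t1.png

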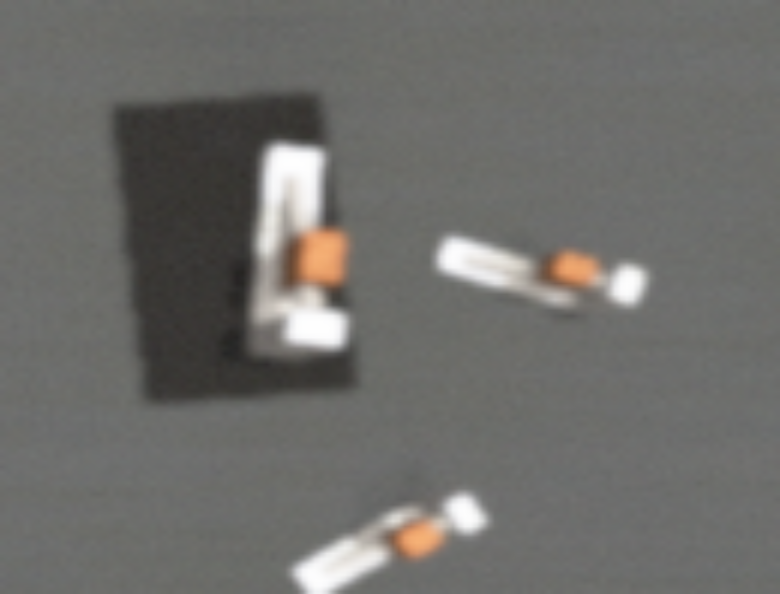

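The side crop confirms it: the mat square (grip at about (315,235) in the crop) is clearly larger than both others. The hand sits on the bracket side of the yellow panel. Now I'll push it upright.

Call:
drive_tool:
  plan:
    - {"offset": [-1.5,-1,0.5],"delta_rot": [0,0,0],"jaw": 0}
    - {"offset": [-3,-1.2,1],"delta_rot": [0,0,0],"jaw": 0}
    - {"offset": [-4.5,-1.2,1],"delta_rot": [0,0,0],"jaw": 0}
    - {"offset": [-6,-1.2,1],"delta_rot": [0,0,0],"jaw": 0}
    - {"offset": [-7.3,-1.2,1],"delta_rot": [0,0,0],"jaw": 0}
    - {"offset": [-8.6,-1.2,1],"delta_rot": [0,0,0],"jaw": 0}
    - {"offset": [-9.9,-1.2,1],"delta_rot": [0,0,0],"jaw": 0}
    - {"offset": [-11.2,-1.2,1],"delta_rot": [0,0,0],"jaw": 0}

```text
time: 2.97
position: [0.6225, 0.1528, 0.2062]
tool_rot: [-0.696, 0.718, -0.001, 0.0]
ft_force: [0.0, -2.5, 2.3]
grip_width: 0.0005
```

Run:
```python
from h import *
print(get_obs()["joint_torque"].round(1))
t=camera("top")[110:210,120:235];s=camera("side")[140:240,100:215]
cv2.imwrite("pics/a2.png",cv2.resize(np.hstack([t,s])[:,:,::-1],None,fx=3.4,fy=3.4,interpolation=cv2.INTER_CUBIC))
```

```text
[  0.3 -44.6 -16.6   0.4  -0.   -0.2]
```

View pics/a2.png

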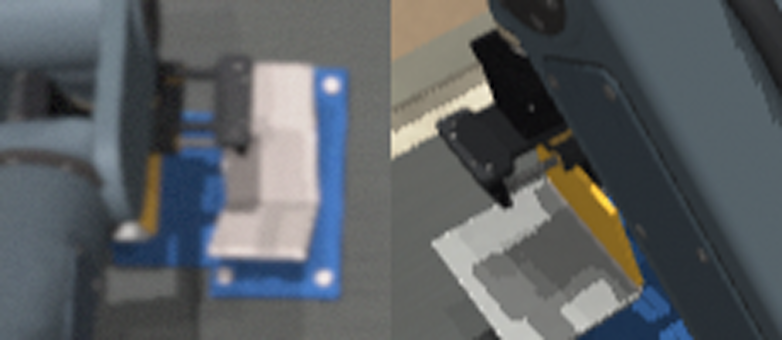

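Run:
```python
from h import *
s=camera("side")[130:240,95:215]
cv2.imwrite("pics/a3.png",cv2.resize(s[:,:,::-1],None,fx=5.4,fy=5.4,interpolation=cv2.INTER_CUBIC))
o=get_obs();p=o["position"];Rt=R.from_quat(o["tool_rot"])
for q in([0,0,0],[0,0,-.07],[-.095,0,-.07],[.095,0,-.07],[-.095,.0375,-.07],[-.095,-.0375,-.07]):
  w=p+Rt.apply(q);print(q,((proj("side",w)-[95,130])*5.4).round(),((proj("top",w)-[120,110])*3.4).round())
```

```text
[0, 0, 0] [[353. 338.]] [[160. 134.]]
[0, 0, -0.07] [[327. 252.]] [[141. 111.]]
[-0.095, 0, -0.07] [[155. 348.]] [[ 27. 109.]]
[0.095, 0, -0.07] [[486. 163.]] [[255. 113.]]
[-0.095, 0.0375, -0.07] [[194. 396.]] [[ 24. 153.]]
[-0.095, -0.0375, -0.07] [[118. 301.]] [[30. 65.]]
```

View pics/a3.png

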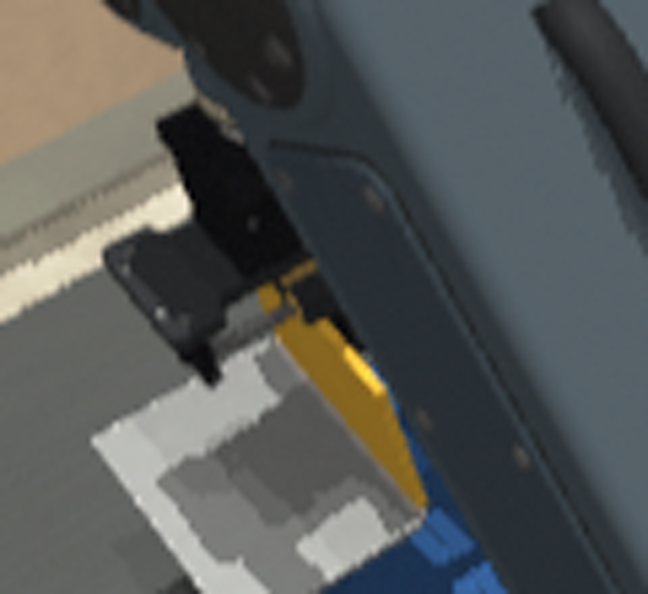

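The gripper's wide body clears the panel edge, which matches the projected body corners. The panel is near upright under about 2.5 N. I'll continue along the arc.

Call:
drive_tool:
  plan:
    - {"offset": [-0.9,0,0],"delta_rot": [0,0,0],"jaw": 0}
    - {"offset": [-1.8,0,0],"delta_rot": [0,0,0],"jaw": 0}
    - {"offset": [-2.9,0,0.2],"delta_rot": [0,0,0],"jaw": 0}
    - {"offset": [-3.9,0,0.5],"delta_rot": [0,0,0],"jaw": 0}
    - {"offset": [-4.9,0,1.1],"delta_rot": [0,0,0],"jaw": 0}
    - {"offset": [-5.8,0,1.8],"delta_rot": [0,0,0],"jaw": 0}
    - {"offset": [-6.3,0,2.5],"delta_rot": [0,0,0],"jaw": 0}
    - {"offset": [-6.8,0,3.3],"delta_rot": [0,0,0],"jaw": 0}

```text
time: 3.78
position: [0.6248, 0.2208, 0.1717]
tool_rot: [-0.696, 0.718, -0.0, 0.001]
ft_force: [-0.3, -0.4, 1.4]
grip_width: 0.0006
```

Call:
drive_tool:
  plan:
    - {"offset": [-0.3,0,0.5],"delta_rot": [0,0,0],"jaw": 0}
    - {"offset": [-0.5,0,0.9],"delta_rot": [0,0,0],"jaw": 0}
    - {"offset": [-0.6,0,1.2],"delta_rot": [0,0,0],"jaw": 0}
    - {"offset": [-0.6,0,1.4],"delta_rot": [0,0,0],"jaw": 0}
    - {"offset": [-0.6,0,1.6],"delta_rot": [0,0,0],"jaw": 0}
    - {"offset": [-0.6,0,1.7],"delta_rot": [0,0,0],"jaw": 0}
    - {"offset": [-0.6,0,1.7],"delta_rot": [0,0,0],"jaw": 0}
    - {"offset": [-0.6,0,1.7],"delta_rot": [0,0,0],"jaw": 0}

```text
time: 4.45
position: [0.6247, 0.226, 0.1564]
tool_rot: [-0.695, 0.719, 0.0, 0.001]
ft_force: [-2.6, 1.9, 6.1]
grip_width: 0.0003
```

Call:
drive_tool:
  plan:
    - {"offset": [0,0,0.1],"delta_rot": [0,0,0],"jaw": 0}
    - {"offset": [0,0,0.2],"delta_rot": [0,0,0],"jaw": 0}
    - {"offset": [0,0,0.2],"delta_rot": [0,0,0],"jaw": 0}
    - {"offset": [0,0,0.2],"delta_rot": [0,0,0],"jaw": 0}
    - {"offset": [0,0,0.2],"delta_rot": [0,0,0],"jaw": 0}
    - {"offset": [0,0,0],"delta_rot": [0,0,0],"jaw": 0}
    - {"offset": [0,0,-2],"delta_rot": [0,0,0],"jaw": 0}
    - {"offset": [0,0,-5],"delta_rot": [0,0,0],"jaw": 0}

```text
time: 5.12
position: [0.6223, 0.2248, 0.2022]
tool_rot: [-0.695, 0.719, 0.002, -0.003]
ft_force: [0.3, 0.9, 0.9]
grip_width: 0.0004
```

Run:
```python
from h import *
# refine square with side view s1 (4x,3.75; origin 250,100)
s=cv2.imread("pics/s1.png")
cv2.imwrite("pics/s1c.png",cv2.resize(s[180:360,200:400],None,fx=3.3,fy=3.3,interpolation=cv2.INTER_CUBIC))
print(rel([.4366,-.3823,.20],down(-.0959)))
```

```text
([61.29, 16.53, 0.45], [0.43, -0.11, 3.58])
```

View pics/s1c.png

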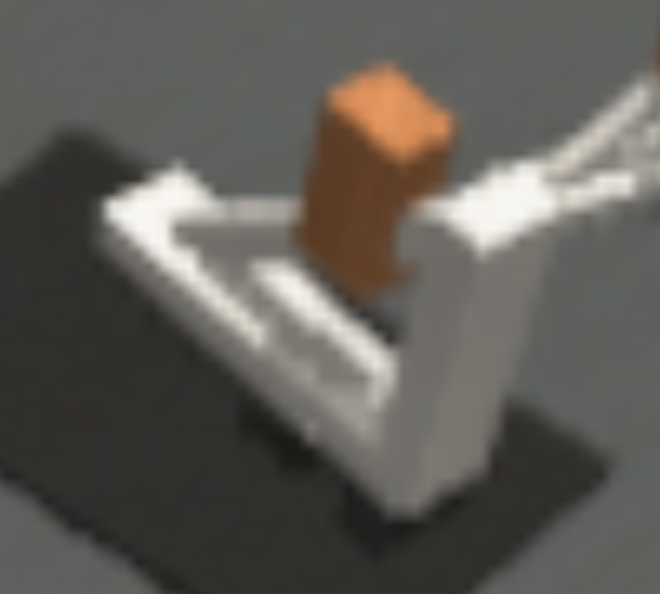

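```bash
cat > fit2.py <<'E'
from h import *
T=[((288,310),(.018,.014,.12)),((350,310),(.018,-.014,.12)),((345,347),(0,-.014,.12)),((285,345),(0,.014,.12)),((265,145),(.13,.014,.018)),((325,148),(.13,-.014,.018)),((250,355),(0,.014,0)),
     ((300,230),(.065,.011,.122)),((348,230),(.065,-.011,.122)),((348,285),(.035,-.011,.122)),((297,283),(.035,.011,.122))]
S=[((385,65),(.065,-.011,.122)),((330,95),(.065,.011,.122)),((455,125),(.035,-.011,.122)),((405,162),(.035,.011,.122)),((485,250),(0,.014,.12)),((555,200),(0,-.014,.12)),((400,520),(0,.014,0)),((487,465),(0,-.014,0)),((103,210),(.13,.014,.018)),((178,165),(.13,-.014,.018))]
uT=np.array([l[0] for l in T])/(6,5.4)+np.array((290,165))-.4
uS=(np.array([l[0] for l in S])/3.3+(200,180))/(4,3.75)+np.array((250,100))-.4
def f(p): 
    return np.vstack([proj("top",pl([l[1] for l in T],*p[:3],.006))-uT,proj("side",pl([l[1] for l in S],*p[:3],.006))-uS])
r=least_squares(lambda p:f(p).ravel(),[.4,-.4,0],loss="soft_l1");print(r.x.round(4),f(r.x).round(1).tolist())
print(pl([.05,0,.088],*r.x,.006))
t=camera("top")[110:210,120:235];s=camera("side")[140:240,100:215]
cv2.imwrite("pics/a4.png",cv2.resize(np.hstack([t,s])[:,:,::-1],None,fx=3.4,fy=3.4,interpolation=cv2.INTER_CUBIC))
E
python3 fit2.py
```

```text
[ 0.3868 -0.3764 -0.1012] [[0.3, -0.0], [-1.0, 0.8], [-0.5, -0.3], [0.4, -0.7], [0.4, 0.3], [-1.3, 0.5], [-0.5, 0.1], [0.3, -0.2], [-0.6, 0.4], [-1.2, -0.2], [0.2, -0.5], [0.2, -0.8], [-0.5, -0.5], [1.0, -0.4], [-0.1, -0.6], [0.4, -0.5], [1.2, -0.2], [0.8, 0.1], [-0.0, 1.0], [-0.2, -0.5], [-0.1, -0.1]]
[[ 0.43654999 -0.38142519  0.094     ]]
```

View pics/a4.png

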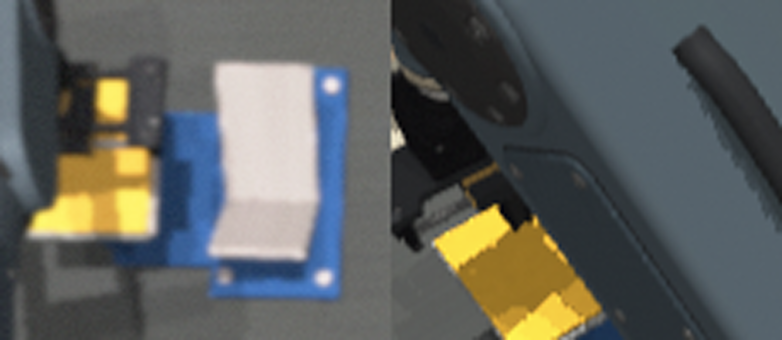

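Both views show the yellow panel lying flat on the grey one. Next is the square.

Call:
drive_tool:
  plan:
    - {"offset": [61.3,16.5,0.3],"delta_rot": [0.4,-0.1,3.9],"jaw": 5.5}
    - {"offset": [61.3,16.5,0.3],"delta_rot": [0.4,-0.1,3.9],"jaw": 5.5}
    - {"offset": [61.3,16.5,0.3],"delta_rot": [0.4,-0.1,3.9],"jaw": 5.5}
    - {"offset": [61.3,16.5,0.3],"delta_rot": [0.4,-0.1,3.9],"jaw": 5.5}
    - {"offset": [61.3,16.5,0.3],"delta_rot": [0.4,-0.1,3.9],"jaw": 5.5}
    - {"offset": [61.3,16.5,0.3],"delta_rot": [0.4,-0.1,3.9],"jaw": 5.5}
    - {"offset": [61.3,16.5,0.3],"delta_rot": [0.4,-0.1,3.9],"jaw": 5.5}
    - {"offset": [61.3,16.5,0.3],"delta_rot": [0.4,-0.1,3.9],"jaw": 5.5}

```text
time: 5.88
position: [0.5265, -0.0951, 0.2033]
tool_rot: [-0.67, 0.742, -0.002, 0.003]
ft_force: [1.1, -0.4, 0.1]
grip_width: 0.0458
```

Run:
```python
from h import *
print(rel([.4366,-.3815,.20],down(-.1012)))
```

```text
([29.4, 6.06, 0.23], [-0.4, 0.11, 0.01])
```

Call:
drive_tool:
  plan:
    - {"offset": [28.4,5.8,0.2],"delta_rot": [-0.2,0,0],"jaw": 5.5}
    - {"offset": [28.4,5.8,0.2],"delta_rot": [-0.2,0,0],"jaw": 5.5}
    - {"offset": [28.4,5.8,0.2],"delta_rot": [-0.2,0,0],"jaw": 5.5}
    - {"offset": [28.4,5.8,0.2],"delta_rot": [-0.2,0,0],"jaw": 5.5}
    - {"offset": [28.4,5.8,0.2],"delta_rot": [-0.2,0,0],"jaw": 5.5}
    - {"offset": [28.4,5.8,0.2],"delta_rot": [-0.2,0,0],"jaw": 5.5}
    - {"offset": [28.4,5.8,0.2],"delta_rot": [-0.2,0,0],"jaw": 5.5}
    - {"offset": [28.4,5.8,0.2],"delta_rot": [-0.2,0,0],"jaw": 5.5}

```text
time: 6.55
position: [0.4395, -0.3785, 0.2005]
tool_rot: [-0.668, 0.744, -0.004, 0.0]
ft_force: [0.9, -0.9, 0.7]
grip_width: 0.0549
```

Run:
```python
from h import *
t=camera("top");s=camera("side")
print(rel([.4366,-.3815,.20],down(-.1012)),get_obs()["position"])
s2=s[80:200,260:420];t2=t[150:270,280:440]
cv2.imwrite("pics/a5.png",cv2.resize(np.hstack([t2,s2])[:,:,::-1],None,fx=2.5,fy=2.5,interpolation=cv2.INTER_CUBIC))
cv2.imwrite("pics/a5f.png",s[:,:,::-1])
```

```text
([1.02, 0.25, -0.01], [-0.18, 0.15, -0.21]) [ 0.44013345 -0.37166331  0.1999394 ]
```

View pics/a5.png

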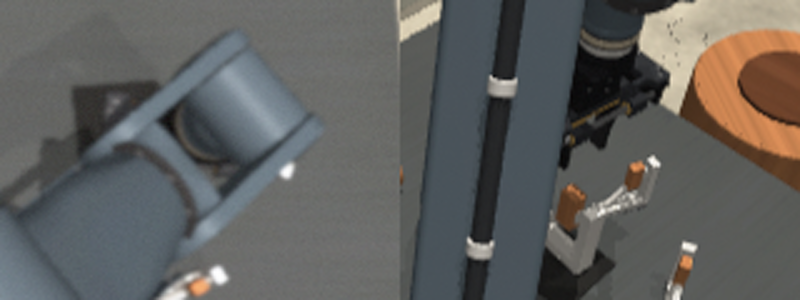

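View pics/a5f.png

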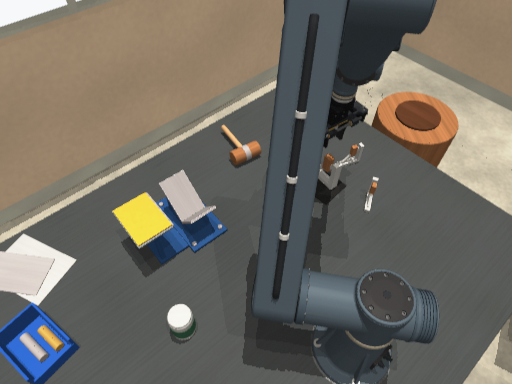

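Run:
```python
from h import *
c=calibration("top");P=np.array(c["pose"])
d=P[:3,:3]@np.linalg.inv(c["K"])@[363,212,1];k=(.015-P[2,3])/d[2];print((P[:3,3]+k*d).round(3))
print(rel([.4366,-.3815,.075],down(-.1012)),get_obs()["position"])
```

```text
[ 0.449 -0.472  0.015]
([1.05, 0.29, 12.49], [-0.18, 0.15, -0.21]) [ 0.44013345 -0.37166331  0.1999394 ]
```

Call:
drive_tool:
  plan:
    - {"offset": [1,0.3,0],"delta_rot": [-0.2,0.1,-0.2],"jaw": 5.5}
    - {"offset": [1,0.3,1],"delta_rot": [-0.2,0.1,-0.2],"jaw": 5.5}
    - {"offset": [1,0.3,3],"delta_rot": [-0.2,0.1,-0.2],"jaw": 5.5}
    - {"offset": [1,0.3,5.5],"delta_rot": [-0.2,0.1,-0.2],"jaw": 5.5}
    - {"offset": [1,0.3,7],"delta_rot": [-0.2,0.1,-0.2],"jaw": 5.5}
    - {"offset": [1,0.3,7],"delta_rot": [-0.2,0.1,-0.2],"jaw": 5.5}
    - {"offset": [1,0.3,7],"delta_rot": [-0.2,0.1,-0.2],"jaw": 5.5}
    - {"offset": [1,0.3,7],"delta_rot": [-0.2,0.1,-0.2],"jaw": 5.5}

```text
time: 7.32
position: [0.4382, -0.3793, 0.1312]
tool_rot: [-0.672, 0.74, -0.0, 0.0]
ft_force: [-0.3, -0.6, 0.0]
grip_width: 0.0552
```

Run:
```python
from h import *
t=camera("top");s=camera("side")
print(rel([.4366,-.3815,.075],down(-.1012)),get_obs()["position"])
s2=s[80:200,290:450];t2=t[150:270,280:440]
cv2.imwrite("pics/a6.png",cv2.resize(s2[:,:,::-1],None,fx=5,fy=5,interpolation=cv2.INTER_CUBIC))
```

```text
([0.16, 0.17, 5.69], [-0.1, -0.1, 0.26]) [ 0.43833386 -0.37992985  0.1319158 ]
```

View pics/a6.png

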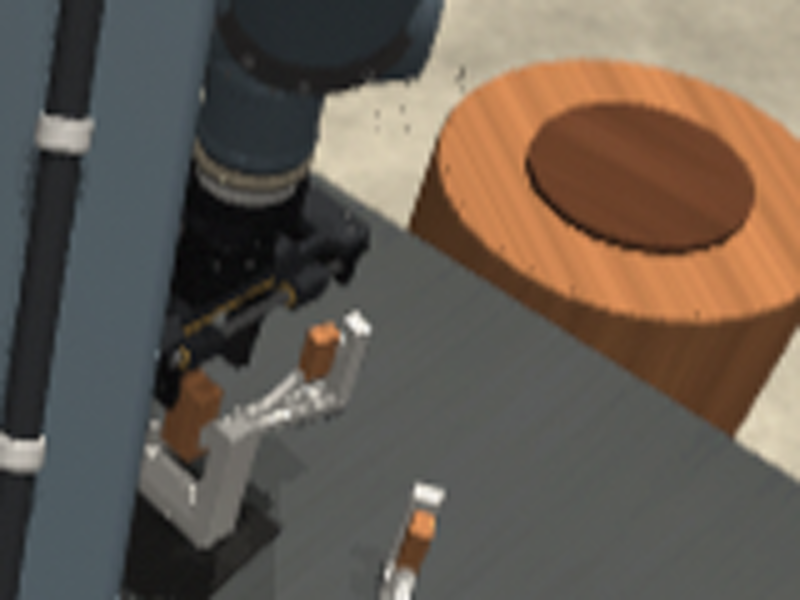

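The fingers straddle the grip, seen at (190,380) in the crop. I'll descend the rest of the way and close.

Call:
drive_tool:
  plan:
    - {"offset": [0.2,0.2,1.5],"delta_rot": [0,0,0.2],"jaw": 5.5}
    - {"offset": [0.2,0.2,3],"delta_rot": [0,0,0.2],"jaw": 5.5}
    - {"offset": [0.2,0.2,4.5],"delta_rot": [0,0,0.2],"jaw": 5.5}
    - {"offset": [0.2,0.2,5.6],"delta_rot": [0,0,0.2],"jaw": 5.5}
    - {"offset": [0.2,0.2,5.6],"delta_rot": [0,0,0.2],"jaw": 5.5}
    - {"offset": [0.2,0.2,5.6],"delta_rot": [0,0,0.2],"jaw": 5.5}
    - {"offset": [0.2,0.2,5.6],"delta_rot": [0,0,0.2],"jaw": 4}
    - {"offset": [0.2,0.2,5.6],"delta_rot": [0,0,0.2],"jaw": 2.5}
  squeeze: 45

```text
time: 8.08
position: [0.4358, -0.382, 0.0757]
tool_rot: [-0.671, 0.742, -0.001, -0.0]
ft_force: [-0.2, -0.5, -0.2]
grip_width: 0.0482
```

Call:
drive_tool:
  plan:
    - {"offset": [0,0,0],"delta_rot": [0,0,0],"jaw": 0}
    - {"offset": [0,0,0],"delta_rot": [0,0,0],"jaw": 0}
    - {"offset": [0,0,0],"delta_rot": [0,0,0],"jaw": 0}
    - {"offset": [0,0,0],"delta_rot": [0,0,0],"jaw": 0}
    - {"offset": [0,0,0],"delta_rot": [0,0,0],"jaw": 0}
    - {"offset": [0,0,0],"delta_rot": [0,0,0],"jaw": 0}
    - {"offset": [0,0,0],"delta_rot": [0,0,0],"jaw": 0}
    - {"offset": [0,0,0],"delta_rot": [0,0,0],"jaw": 0}
  squeeze: 45

```text
time: 8.75
position: [0.4353, -0.3812, 0.0749]
tool_rot: [-0.671, 0.742, 0.0, 0.0]
ft_force: [-0.5, 1.1, 2.7]
grip_width: 0.0216
```

Gripped: the opening is 21.6 mm against a 22 mm grip. Now I'll lift and compute the seat poses.

```bash
cat >> h.py <<'E'
J=[.6259,.0758,-.0326]
GX,GZ=.0487,.069
def seat(dx,dz,dy=0,gx=None,gz=None):
    gx=GX if gx is None else gx; gz=GZ if gz is None else gz
    p=pl(lf(gx+dx,dy,gz+dz),*J)[0]
    B=R.from_euler('z',J[2]).as_matrix()@np.array([[C40,0,-S40],[0,1,0],[S40,0,C40]])
    X,Y,Z=B.T
    return p,R.from_matrix(np.c_[-Y,-X,-Z])
def sqpose():
    "square origin in low_flange frame (mm) assuming rigid grasp, and angle errors deg about x,y,z"
    o=get_obs();Rt=R.from_quat(o["tool_rot"]);p=np.array(o["position"])
    p0,Rs=seat(0,0); B=np.c_[-Rs.as_matrix()[:,1],-Rs.as_matrix()[:,0],-Rs.as_matrix()[:,2]]
    org=p+Rt.apply([0,GX,GZ]); c=pl(lf(0,0,0),*J)[0]
    f=B.T@np.array(o["ft_force"])
    return ((org-c)@B*1000).round(1),np.degrees((Rs.inv()*Rt).as_rotvec()).round(2),f.round(1)
E
python3 - <<'E'
from h import *
p,Rs=seat(.015,.06);print(p,Rs.as_matrix().round(2))
o=get_obs();up=np.array(o["position"])+[0,0,.15]
print(rel(up,R.from_quat(o["tool_rot"])))
print(rel(p,Rs,bp=up))
E
```

```text
[0.5618115  0.07789003 0.1947653 ] [[-0.03 -0.77  0.64]
 [-1.    0.02 -0.02]
 [-0.   -0.64 -0.77]]
([-0.01, 0.0, -15.0], [0.0, 0.0, 0.0])
([-46.95, -7.96, 3.03], [39.99, -1.35, -3.77])
```

Call:
drive_tool:
  plan:
    - {"offset": [0,0,-1],"delta_rot": [0,0,0],"jaw": 0}
    - {"offset": [0,0,-3],"delta_rot": [0,0,0],"jaw": 0}
    - {"offset": [0,0,-5.5],"delta_rot": [0,0,0],"jaw": 0}
    - {"offset": [0,0,-8],"delta_rot": [0,0,0],"jaw": 0}
    - {"offset": [0,0,-10.5],"delta_rot": [0,0,0],"jaw": 0}
    - {"offset": [0,0,-13],"delta_rot": [0,0,0],"jaw": 0}
    - {"offset": [0,0,-15],"delta_rot": [0,0,0],"jaw": 0}
    - {"offset": [0,0,-15],"delta_rot": [0,0,0],"jaw": 0}

```text
time: 9.42
position: [0.4369, -0.3834, 0.2291]
tool_rot: [-0.671, 0.742, -0.004, -0.0]
ft_force: [1.0, -0.9, -3.8]
grip_width: 0.0219
```

Run:
```python
from h import *
p,Rs=seat(.02,.11);print(p,rel(p,Rs))
```

```text
[0.53351738 0.07881274 0.23628146] ([-46.96, -4.96, -0.99], [39.64, -1.73, -3.61])
```

Call:
drive_tool:
  plan:
    - {"offset": [-2,-0.2,-0.5],"delta_rot": [2,0,0],"jaw": 0}
    - {"offset": [-5,-0.5,-1],"delta_rot": [5,0,-0.5],"jaw": 0}
    - {"offset": [-8.5,-1,-1],"delta_rot": [9,-0.4,-1],"jaw": 0}
    - {"offset": [-12,-1.3,-1],"delta_rot": [13,-0.5,-1.2],"jaw": 0}
    - {"offset": [-15.5,-1.6,-1],"delta_rot": [17,-0.7,-1.5],"jaw": 0}
    - {"offset": [-19,-2,-1],"delta_rot": [21,-0.9,-1.9],"jaw": 0}
    - {"offset": [-22.5,-2.4,-1],"delta_rot": [25,-1.1,-2.2],"jaw": 0}
    - {"offset": [-26,-2.8,-1],"delta_rot": [29,-1.3,-2.6],"jaw": 0}

```text
time: 10.08
position: [0.4877, -0.1235, 0.2336]
tool_rot: [-0.665, 0.703, -0.178, 0.176]
ft_force: [2.5, 1.5, -3.2]
grip_width: 0.0219
```

Run:
```python
from h import *
p,Rs=seat(.02,.11);print(p,rel(p,Rs),get_obs()["q"].round(2))
```

```text
[0.53351738 0.07881274 0.23628146] ([-20.44, -3.09, 1.67], [11.0, -0.1, -1.31]) [-0.65  0.22  2.09  0.63  0.5   0.47]
```

Call:
drive_tool:
  plan:
    - {"offset": [-3.5,-0.5,0.2],"delta_rot": [3,0,-0.3],"jaw": 0}
    - {"offset": [-7,-1,0.5],"delta_rot": [6,0,-0.6],"jaw": 0}
    - {"offset": [-10.5,-1.6,0.8],"delta_rot": [9,0,-1],"jaw": 0}
    - {"offset": [-14,-2.1,1.1],"delta_rot": [11,0,-1.3],"jaw": 0}
    - {"offset": [-17,-2.6,1.4],"delta_rot": [11,0,-1.3],"jaw": 0}
    - {"offset": [-19.2,-2.9,1.6],"delta_rot": [11,0,-1.3],"jaw": 0}
    - {"offset": [-20,-3,1.6],"delta_rot": [11,0,-1.3],"jaw": 0}
    - {"offset": [-20,-3,1.6],"delta_rot": [11,0,-1.3],"jaw": 0}

```text
time: 10.75
position: [0.5318, 0.0746, 0.2354]
tool_rot: [-0.655, 0.675, -0.245, 0.236]
ft_force: [0.3, 0.1, -3.7]
grip_width: 0.0219
```

Run:
```python
from h import *
t=camera("top");s=camera("side");camera("top");camera("top")
p,Rs=seat(.02,.11);print(p,rel(p,Rs),get_obs()["q"].round(2),sqpose())
s2=s[110:250,100:240];t2=t[90:230,110:250]
cv2.imwrite("pics/a7.png",cv2.resize(np.hstack([t2,s2])[:,:,::-1],None,fx=2.8,fy=2.8,interpolation=cv2.INTER_CUBIC))
```

```text
[0.53351738 0.07881274 0.23628146] ([-0.62, -0.07, 0.04], [0.14, -0.1, 0.1]) [-0.09  0.27  2.16  1.05  0.04  0.47] (array([ 19.2,  -6.4, 110.6]), array([-0.14,  0.1 , -0.1 ]), array([-2.2, -0.1, -3.4]))
```

View pics/a7.png

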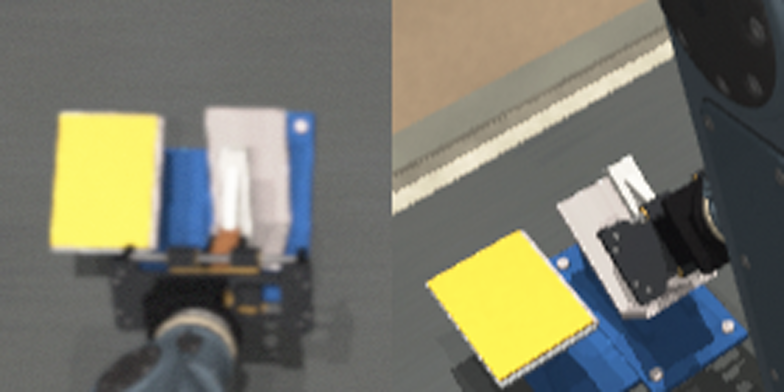

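q5 is near its limit of 0, so the wrist is close to singular. Before going on I'll fit a kinematic model to see whether the seat pose is reachable.

```bash
cat > fk.py <<'E'
from h import *
D=[([-1.49249738e+00,5.28394063e-01,1.43375040e+00,0,1.18136657e+00,-.178464],[0.15872307,-0.60385147,0.22166421],[.791816,-.610759,-.000638,-.000716])]
def add(o): D.append((o["q"],o["position"],o["tool_rot"]))
def fkR(q,s=(1,1,1)):
    y=lambda a:R.from_euler('y',a);z=lambda a:R.from_euler('z',a)
    return z(q[0])*y(q[1]+q[2])*z(s[0]*q[3])*y(q[4])*z(s[1]*q[5])
o=get_obs();add(o)
if __name__=="__main__":
    for s4 in(1,-1):
        for s6 in(1,-1):
            for k in range(4):
                print(s4,s6,k,[np.degrees((( fkR(q,(s4,s6))*R.from_euler('z',k*np.pi/2)).inv()*R.from_quat(r)).magnitude()).round(2) for q,p,r in D])
    print(o["q"],o["position"],o["tool_rot"])
E
python3 fk.py
```

```text
1 1 0 [np.float64(180.0), np.float64(180.0)]
1 1 1 [np.float64(90.0), np.float64(90.0)]
1 1 2 [np.float64(0.0), np.float64(0.0)]
1 1 3 [np.float64(90.0), np.float64(90.0)]
1 -1 0 [np.float64(159.55), np.float64(125.62)]
1 -1 1 [np.float64(69.55), np.float64(144.38)]
1 -1 2 [np.float64(20.45), np.float64(54.38)]
1 -1 3 [np.float64(110.45), np.float64(35.62)]
-1 1 0 [np.float64(180.0), np.float64(60.18)]
-1 1 1 [np.float64(90.0), np.float64(150.06)]
-1 1 2 [np.float64(0.0), np.float64(120.01)]
-1 1 3 [np.float64(90.0), np.float64(30.27)]
-1 -1 0 [np.float64(159.55), np.float64(7.13)]
-1 -1 1 [np.float64(69.55), np.float64(95.73)]
-1 -1 2 [np.float64(20.45), np.float64(174.35)]
-1 -1 3 [np.float64(110.45), np.float64(84.44)]
[-0.09458333  0.26957108  2.15532298  1.04730614  0.04383091  0.47459275] [0.5325325  0.07262292 0.23619307] [-0.65420332  0.675159   -0.24568773  0.23625384]
```

```bash
cat >> fk.py <<'E'
Dx=D+[([-.65,.22,2.09,.63,.5,.47],[.4877,-.1235,.2336],None)]
def fkp(q,P):
    h,L1,L2,a,d,Lt=P
    y=lambda t:R.from_euler('y',t);z=lambda t:R.from_euler('z',t)
    v=y(q[1]).apply([0,0,L1])+y(q[1]+q[2]).apply([a,0,L2])+[0,d,h]
    A=z(q[0])
    return A.apply(v)+fkR(q).apply([0,0,Lt])
w=[1,1,.1]
fit=least_squares(lambda P:np.r_[np.concatenate([(fkp(q,P)-p)*k*1000 for (q,p,_),k in zip(Dx,w)]),.03*(P-np.array([.3,.4,.35,0,.1,.2]))*1000*.3],[.3,.4,.35,0,.1,.2])
P=fit.x
from itertools import product
def ik(tp,tR,q0):
    f=lambda q:np.r_[(fkp(q,P)-tp)*10,((fkR(q)*R.from_euler('z',np.pi)).inv()*tR).as_rotvec()]
    lo=np.array([-3.08,-.75,.22,-1.43,0,-2.85]);hi=np.array([3.08,2.2,2.44,4.57,2.65,2.85])
    r=least_squares(f,np.clip(q0,lo+1e-3,hi-1e-3),bounds=(lo,hi));return r.x,np.abs(r.fun).max()
if __name__=="__main__":
    print(P.round(4),[((fkp(q,P)-p)*1000).round(1).tolist() for q,p,_ in Dx])
    q=o["q"]
    for dz in(.11,.08,.05,.03,.01,0):
        best=[]
        for q4 in(0,.8,1.6,2.4,3.1,4):
            for dx in(.01,):
                p_,Rs=seat(dx,dz)
                x,e=ik(p_,Rs,np.r_[q[:3],q4,.1,q[5]+q[3]-q4]); best.append((e,x))
        best=[b for b in best if b[0]<1e-3]
        print(dz,[b[1].round(2).tolist() for b in best][:3])
E
python3 fk.py | tail -7
```

```text
[0.2739 0.5878 0.3916 0.1138 0.111  0.3053] [[-0.0, 0.0, 0.1], [0.0, -0.0, -0.0], [-2.7, 2.5, -1.8]]
0.11 [[-0.08, 0.28, 2.18, 1.96, 0.03, -0.43], [-0.08, 0.28, 2.18, 1.96, 0.03, -0.43], [-0.08, 0.28, 2.18, 1.96, 0.03, -0.43]]
0.08 [[-0.08, 0.36, 2.16, 2.78, 0.08, -1.24], [-0.08, 0.36, 2.16, 2.78, 0.08, -1.24], [-0.08, 0.36, 2.16, 2.78, 0.08, -1.24]]
0.05 [[-0.07, 0.43, 2.14, 2.93, 0.13, -1.4], [-0.07, 0.43, 2.14, 2.93, 0.13, -1.4], [-0.07, 0.43, 2.14, 2.93, 0.13, -1.4]]
0.03 [[-0.07, 0.48, 2.12, 2.98, 0.16, -1.44], [-0.07, 0.48, 2.12, 2.98, 0.16, -1.44], [-0.07, 0.48, 2.12, 2.98, 0.16, -1.44]]
0.01 [[-0.07, 0.52, 2.1, 3.01, 0.18, -1.47], [-0.07, 0.52, 2.1, 3.01, 0.18, -1.47], [-0.07, 0.52, 2.1, 3.01, 0.18, -1.47]]
0 [[-0.07, 0.54, 2.09, 3.02, 0.19, -1.48], [-0.07, 0.54, 2.09, 3.02, 0.19, -1.48], [-0.07, 0.54, 2.09, 3.02, 0.19, -1.48]]
```

The seat pose is reachable. q4 swings to about 3 and q5 stays small but positive, so I'll move slowly through that region in free space.

Call:
drive_tool:
  plan:
    - {"offset": [-0.3,0,0.3],"delta_rot": [0,0,0],"jaw": 0}
    - {"offset": [-0.6,0,0.6],"delta_rot": [0,0,0],"jaw": 0}
    - {"offset": [-0.6,0,1],"delta_rot": [0,0,0],"jaw": 0}
    - {"offset": [-0.6,0,1.4],"delta_rot": [0,0,0],"jaw": 0}
    - {"offset": [-0.6,0,1.8],"delta_rot": [0,0,0],"jaw": 0}
    - {"offset": [-0.6,0,2.2],"delta_rot": [0,0,0],"jaw": 0}
    - {"offset": [-0.6,0,2.6],"delta_rot": [0,0,0],"jaw": 0}
    - {"offset": [-0.6,0,3],"delta_rot": [0,0,0],"jaw": 0}

```text
time: 11.62
position: [0.5506, 0.0759, 0.2169]
tool_rot: [-0.653, 0.677, -0.245, 0.235]
ft_force: [0.1, -0.1, -3.7]
grip_width: 0.0218
```

Run:
```python
from h import *
p,Rs=seat(.015,.05);print(rel(p,Rs),get_obs()["q"].round(2),sqpose())
```

```text
([-0.24, 0.55, 3.41], [0.28, -0.21, -0.06]) [-0.08  0.34  2.13  2.26  0.03 -0.73] (array([20.3, -2.5, 84.3]), array([-0.28,  0.21,  0.06]), array([-2.3, -0.1, -2.9]))
```

Passed through smoothly. Continuing down.

Call:
drive_tool:
  plan:
    - {"offset": [-0.1,0.1,0.5],"delta_rot": [0.3,-0.2,0],"jaw": 0}
    - {"offset": [-0.2,0.2,1],"delta_rot": [0.3,-0.2,0],"jaw": 0}
    - {"offset": [-0.2,0.3,1.5],"delta_rot": [0.3,-0.2,0],"jaw": 0}
    - {"offset": [-0.2,0.4,2],"delta_rot": [0.3,-0.2,0],"jaw": 0}
    - {"offset": [-0.2,0.5,2.5],"delta_rot": [0.3,-0.2,0],"jaw": 0}
    - {"offset": [-0.2,0.5,3],"delta_rot": [0.3,-0.2,0],"jaw": 0}
    - {"offset": [-0.2,0.5,3.4],"delta_rot": [0.3,-0.2,0],"jaw": 0}
    - {"offset": [-0.2,0.5,3.4],"delta_rot": [0.3,-0.2,0],"jaw": 0}

```text
time: 12.28
position: [0.5688, 0.0782, 0.1873]
tool_rot: [-0.654, 0.675, -0.245, 0.239]
ft_force: [0.2, 0.1, -3.4]
grip_width: 0.0219
```

Run:
```python
from h import *
t=camera("top");s=camera("side");camera("top")
p,Rs=seat(.012,.02);print(rel(p,Rs),get_obs()["q"].round(2),sqpose())
cv2.imwrite("pics/a8.png",cv2.resize(t[100:210,130:240,::-1],None,fx=5.4,fy=5.4,interpolation=cv2.INTER_CUBIC))
cv2.imwrite("pics/a8s.png",cv2.resize(s[140:250,120:240,::-1],None,fx=5.4,fy=5.4,interpolation=cv2.INTER_CUBIC))
```

```text
([0.15, 0.43, 3.06], [-0.12, 0.18, 0.01]) [-0.07  0.42  2.13  2.88  0.11 -1.34] (array([16.4,  1.6, 50.5]), array([ 0.12, -0.18, -0.01]), array([-2.1, -0.9, -3. ]))
```

View pics/a8.png

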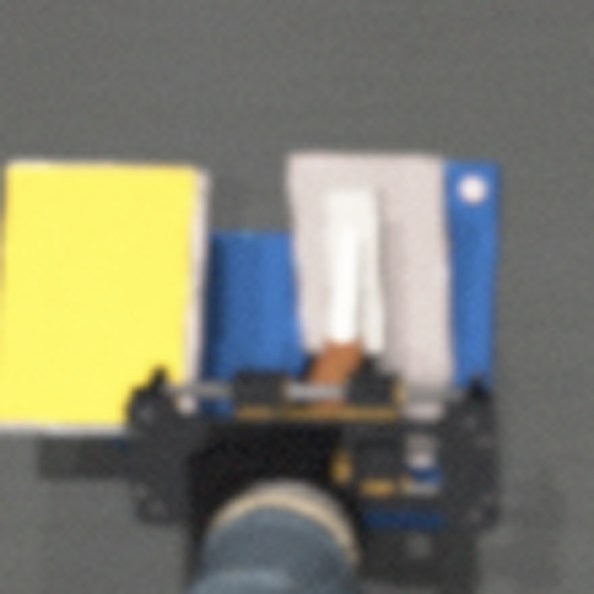

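View pics/a8s.png

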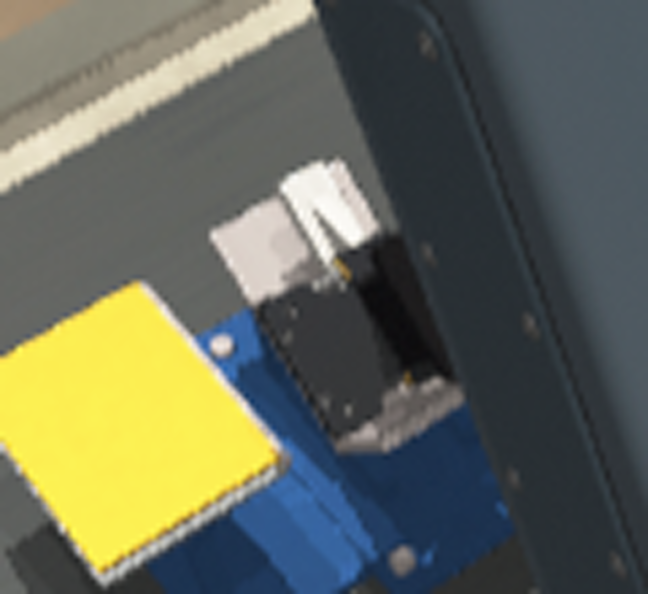

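The square is above the corner and aligned. The foot reaches to (350,195) in the top crop, and the cover is still folded. I'm lowering further with a small shift away from the cover.

Call:
drive_tool:
  plan:
    - {"offset": [0.2,0.1,0.5],"delta_rot": [0,0.2,0],"jaw": 0}
    - {"offset": [0.4,0.2,1],"delta_rot": [-0.1,0.2,0],"jaw": 0}
    - {"offset": [0.7,0.3,1.5],"delta_rot": [-0.1,0.2,0],"jaw": 0}
    - {"offset": [0.7,0.4,2],"delta_rot": [-0.1,0.2,0],"jaw": 0}
    - {"offset": [0.7,0.5,2.5],"delta_rot": [-0.1,0.2,0],"jaw": 0}
    - {"offset": [0.7,0.6,3],"delta_rot": [-0.1,0.2,0],"jaw": 0}
    - {"offset": [0.7,0.7,3.5],"delta_rot": [-0.1,0.2,0],"jaw": 0}
    - {"offset": [0.7,0.7,3.6],"delta_rot": [-0.1,0.2,0],"jaw": 0}

```text
time: 13.1
position: [0.5871, 0.0722, 0.1555]
tool_rot: [-0.654, 0.675, -0.246, 0.238]
ft_force: [-0.4, 0.3, -3.6]
grip_width: 0.0216
```

Run:
```python
from h import *
camera("top");camera("top")
print(get_obs()["q"].round(2),sqpose(),get_obs()["moment"].round(2))
```

```text
[-0.08  0.51  2.11  2.96  0.18 -1.43] (array([ 9.6, -4.8, 14. ]), array([ 0.06, -0.04, -0.05]), array([-3.3,  1.1, -2. ])) [ 0.05  0.86 -0.04]
```

Call:
drive_tool:
  plan:
    - {"offset": [0,0.1,0],"delta_rot": [0,0,0],"jaw": 0}
    - {"offset": [0,0.2,0.1],"delta_rot": [0,0,0],"jaw": 0}
    - {"offset": [0,0.3,0.2],"delta_rot": [0,0,0],"jaw": 0}
    - {"offset": [0,0.4,0.3],"delta_rot": [0,0,0],"jaw": 0}
    - {"offset": [0,0.5,0.4],"delta_rot": [0,0,0],"jaw": 0}
    - {"offset": [0,0.6,0.5],"delta_rot": [0,0,0],"jaw": 0}
    - {"offset": [0,0.7,0.6],"delta_rot": [0,0,0],"jaw": 0}
    - {"offset": [0,0.7,0.6],"delta_rot": [0,0,0],"jaw": 0}

```text
time: 13.87
position: [0.5852, 0.0723, 0.1471]
tool_rot: [-0.654, 0.675, -0.246, 0.238]
ft_force: [0.4, -0.3, -3.9]
grip_width: 0.0218
```

Run:
```python
from h import *
camera("top")
print(sqpose(),get_obs()["moment"].round(2))
```

```text
(array([ 2.7, -4.9,  8.3]), array([ 0.08, -0.03, -0.05]), array([-1.7, -0.4, -2.8])) [ 0.03  0.88 -0.01]
```

No contact yet. I'll step on toward the short flange in 0.5 mm rows.

Call:
drive_tool:
  plan:
    - {"offset": [0,0.05,0],"delta_rot": [0,0,0],"jaw": 0}
    - {"offset": [0,0.1,0],"delta_rot": [0,0,0],"jaw": 0}
    - {"offset": [0,0.15,0],"delta_rot": [0,0,0],"jaw": 0}
    - {"offset": [0,0.2,0],"delta_rot": [0,0,0],"jaw": 0}
    - {"offset": [0,0.25,0],"delta_rot": [0,0,0],"jaw": 0}
    - {"offset": [0,0.3,0],"delta_rot": [0,0,0],"jaw": 0}
    - {"offset": [0,0.3,0],"delta_rot": [0,0,0],"jaw": 0}
    - {"offset": [0,0.3,0],"delta_rot": [0,0,0],"jaw": 0}

```text
time: 14.58
position: [0.5834, 0.0723, 0.1458]
tool_rot: [-0.654, 0.675, -0.247, 0.239]
ft_force: [-0.6, -0.2, -3.0]
grip_width: 0.0214
```

Run:
```python
from h import *
camera("top")
print(sqpose(),get_obs()["moment"].round(2))
```

```text
(array([ 0.4, -4.9,  8.4]), array([ 0.15, -0.03, -0.05]), array([-1.9, -0.4, -2.3])) [ 0.05  0.76 -0.01]
```

Call:
drive_tool:
  plan:
    - {"offset": [0,0.05,0],"delta_rot": [0,0,0],"jaw": 0}
    - {"offset": [0,0.1,0],"delta_rot": [0,0,0],"jaw": 0}
    - {"offset": [0,0.15,0],"delta_rot": [0,0,0],"jaw": 0}
    - {"offset": [0,0.2,0],"delta_rot": [0,0,0],"jaw": 0}
    - {"offset": [0,0.2,0],"delta_rot": [0,0,0],"jaw": 0}
    - {"offset": [0,0.2,0],"delta_rot": [0,0,0],"jaw": 0}
    - {"offset": [0,0.2,0],"delta_rot": [0,0,0],"jaw": 0}
    - {"offset": [0,0.2,0],"delta_rot": [0,0,0],"jaw": 0}

```text
time: 15.3
position: [0.5835, 0.0723, 0.1458]
tool_rot: [-0.653, 0.674, -0.248, 0.24]
ft_force: [3.3, 1.8, 5.3]
grip_width: 0.0218
```

Run:
```python
from h import *
camera("top")
print(sqpose(),get_obs()["moment"].round(2))
```

```text
(array([ 0.7, -4.8,  8.1]), array([ 0.4 , -0.04, -0.06]), array([7.5, 0.4, 1.1])) [ 0.06 -0.36  0.1 ]
```

Contact on the short flange, about 9.5 N. Now the foot goes down while the back stays pressed.

Call:
drive_tool:
  plan:
    - {"offset": [0,0,0.1],"delta_rot": [0,0,0],"jaw": 0}
    - {"offset": [0,0,0.2],"delta_rot": [0,0,0],"jaw": 0}
    - {"offset": [0,0,0.3],"delta_rot": [0,0,0],"jaw": 0}
    - {"offset": [0,0,0.4],"delta_rot": [0,0,0],"jaw": 0}
    - {"offset": [0,0,0.5],"delta_rot": [0,0,0],"jaw": 0}
    - {"offset": [0,0,0.6],"delta_rot": [0,0,0],"jaw": 0}
    - {"offset": [0,0,0.6],"delta_rot": [0,0,0],"jaw": 0}
    - {"offset": [0,0,0.6],"delta_rot": [0,0,0],"jaw": 0}

```text
time: 16.02
position: [0.5875, 0.0721, 0.1411]
tool_rot: [-0.653, 0.674, -0.248, 0.24]
ft_force: [5.0, 0.1, 5.4]
grip_width: 0.0214
```

Run:
```python
from h import *
camera("top")
print(sqpose(),get_obs()["moment"].round(2))
```

```text
(array([ 0.7, -5. ,  2. ]), array([ 0.39, -0.03, -0.05]), array([ 7.2, -0.2,  1.7])) [-0.01 -0.4   0.02]
```

Call:
drive_tool:
  plan:
    - {"offset": [0,0,0.05],"delta_rot": [0,0,0],"jaw": 0}
    - {"offset": [0,0,0.1],"delta_rot": [0,0,0],"jaw": 0}
    - {"offset": [0,0,0.15],"delta_rot": [0,0,0],"jaw": 0}
    - {"offset": [0,0,0.2],"delta_rot": [0,0,0],"jaw": 0}
    - {"offset": [0,0,0.25],"delta_rot": [0,0,0],"jaw": 0}
    - {"offset": [0,0,0.3],"delta_rot": [0,0,0],"jaw": 0}
    - {"offset": [0,0,0.3],"delta_rot": [0,0,0],"jaw": 0}
    - {"offset": [0,0,0.3],"delta_rot": [0,0,0],"jaw": 0}

```text
time: 16.73
position: [0.589, 0.0721, 0.1393]
tool_rot: [-0.653, 0.674, -0.248, 0.24]
ft_force: [2.7, -0.9, 10.1]
grip_width: 0.0218
```

Run:
```python
from h import *
camera("top")
print(sqpose(),get_obs()["moment"].round(2))
```

```text
(array([ 0.8, -4.9, -0.4]), array([ 0.42, -0.03, -0.05]), array([ 7.3, -1.3,  6.2])) [-0.07 -0.36 -0.02]
```

Call:
drive_tool:
  plan:
    - {"offset": [0,0,0.05],"delta_rot": [0,0,0],"jaw": 0}
    - {"offset": [0,0,0.1],"delta_rot": [0,0,0],"jaw": 0}
    - {"offset": [0,0,0.15],"delta_rot": [0,0,0],"jaw": 0}
    - {"offset": [0,0,0.2],"delta_rot": [0,0,0],"jaw": 0}
    - {"offset": [0,0,0.2],"delta_rot": [0,0,0],"jaw": 0}
    - {"offset": [0,0,0.2],"delta_rot": [0,0,0],"jaw": 0}
    - {"offset": [0,0,0.2],"delta_rot": [0,0,0],"jaw": 0}
    - {"offset": [0,0,0.2],"delta_rot": [0,0,0],"jaw": 0}

```text
time: 17.45
position: [0.589, 0.0722, 0.1392]
tool_rot: [-0.653, 0.674, -0.249, 0.241]
ft_force: [-6.8, -1.1, 24.2]
grip_width: 0.0219
```

Run:
```python
from h import *
camera("top")
print(sqpose(),get_obs()["moment"].round(2))
```

```text
(array([ 0.9, -4.8, -0.6]), array([ 0.51, -0.03, -0.03]), array([ 9.6, -1.3, 23.8])) [-0.22 -0.4  -0.14]
```

Both flanges are now in contact. I'll add a bit more push on the back, ease the foot slightly, and hold.

Call:
drive_tool:
  plan:
    - {"offset": [0,0.05,0],"delta_rot": [0,0,0],"jaw": 0}
    - {"offset": [0,0.1,-0.05],"delta_rot": [0,0,0],"jaw": 0}
    - {"offset": [0,0.15,-0.05],"delta_rot": [0,0,0],"jaw": 0}
    - {"offset": [0,0.15,-0.05],"delta_rot": [0,0,0],"jaw": 0}
    - {"offset": [0,0.15,-0.05],"delta_rot": [0,0,0],"jaw": 0}
    - {"offset": [0,0.15,-0.05],"delta_rot": [0,0,0],"jaw": 0}
    - {"offset": [0,0.15,-0.05],"delta_rot": [0,0,0],"jaw": 0}
    - {"offset": [0,0.15,-0.05],"delta_rot": [0,0,0],"jaw": 0}

```text
time: 18.17
position: [0.5891, 0.0722, 0.1393]
tool_rot: [-0.652, 0.674, -0.25, 0.242]
ft_force: [-4.4, -1.5, 22.5]
grip_width: 0.0216
```

Run:
```python
from h import *
camera("top")
print(sqpose(),get_obs()["moment"].round(2))
s=camera("side");t=camera("top")
cv2.imwrite("pics/a9.png",cv2.resize(np.hstack([t[100:210,130:240],s[140:250,120:230]])[:,:,::-1],None,fx=3.6,fy=3.6,interpolation=cv2.INTER_CUBIC))
```

```text
(array([ 1.2, -4.8, -0.8]), array([ 0.67, -0.04, -0.03]), array([12.2, -1.7, 20.3])) [-0.08 -0.47 -0.02]
```

View pics/a9.png

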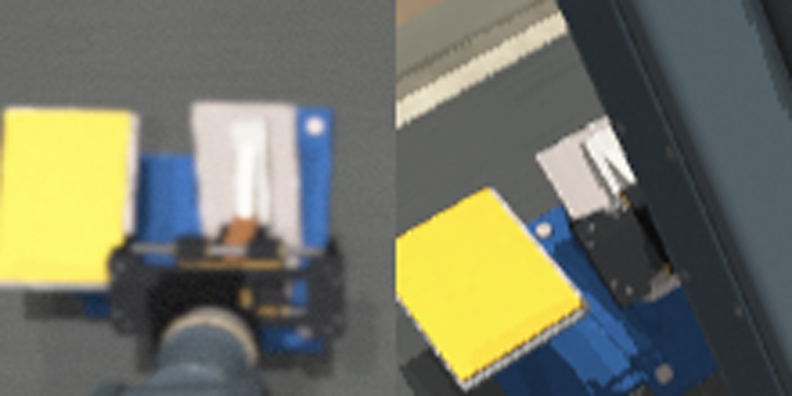

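Measured x and z are about +1.2 and -0.8 mm, with roughly 14 N and 23 N on the flanges. The tool has given by about 0.6°, so I'll cancel that rotation and keep holding.

Call:
drive_tool:
  plan:
    - {"offset": [0,0,0],"delta_rot": [-0.2,0,0],"jaw": 0}
    - {"offset": [0,0,0],"delta_rot": [-0.4,0,0],"jaw": 0}
    - {"offset": [0,0,0],"delta_rot": [-0.6,0,0],"jaw": 0}
    - {"offset": [0,0,0],"delta_rot": [-0.6,0,0],"jaw": 0}
    - {"offset": [0,0,0],"delta_rot": [-0.6,0,0],"jaw": 0}
    - {"offset": [0,0,0],"delta_rot": [-0.6,0,0],"jaw": 0}
    - {"offset": [0,0,0],"delta_rot": [-0.6,0,0],"jaw": 0}
    - {"offset": [0,0,0],"delta_rot": [-0.6,0,0],"jaw": 0}

```text
time: 18.98
position: [0.5893, 0.0722, 0.1392]
tool_rot: [-0.654, 0.675, -0.246, 0.239]
ft_force: [-4.3, -0.1, 18.9]
grip_width: 0.0216
```

Run:
```python
from h import *
camera("top")
print(sqpose(),get_obs()["moment"].round(2))
```

```text
(array([ 0.7, -4.7, -0.5]), array([ 0.12, -0.04, -0.02]), array([ 8.9, -0.5, 17.6])) [-0.32 -1.29 -0.17]
```

Call:
drive_tool:
  plan:
    - {"offset": [0,0.05,0],"delta_rot": [-0.1,0,0],"jaw": 0}
    - {"offset": [0,0.1,0],"delta_rot": [-0.2,0,0],"jaw": 0}
    - {"offset": [0,0.15,0],"delta_rot": [-0.2,0,0],"jaw": 0}
    - {"offset": [0,0.15,0],"delta_rot": [-0.2,0,0],"jaw": 0}
    - {"offset": [0,0.15,0],"delta_rot": [-0.2,0,0],"jaw": 0}
    - {"offset": [0,0.15,0],"delta_rot": [-0.2,0,0],"jaw": 0}
    - {"offset": [0,0.15,0],"delta_rot": [-0.2,0,0],"jaw": 0}
    - {"offset": [0,0.15,0],"delta_rot": [-0.2,0,0],"jaw": 0}

```text
time: 19.7
position: [0.5893, 0.0722, 0.1391]
tool_rot: [-0.654, 0.675, -0.246, 0.239]
ft_force: [-5.2, 0.1, 20.1]
grip_width: 0.0219
```

Run:
```python
from h import *
camera("top")
print(sqpose(),get_obs()["moment"].round(2))
```

```text
(array([ 0.5, -4.7, -0.4]), array([ 0.09, -0.05, -0.03]), array([ 9.9, -0.9, 19.6])) [-0.26 -1.65 -0.16]
```

Call:
drive_tool:
  plan:
    - {"offset": [0,0,0],"delta_rot": [0,0,0],"jaw": 0}
    - {"offset": [0,0,0],"delta_rot": [0,0,0],"jaw": 0}
    - {"offset": [0,0,0],"delta_rot": [0,0,0],"jaw": 0}
    - {"offset": [0,0,0],"delta_rot": [0,0,0],"jaw": 0}
    - {"offset": [0,0,0],"delta_rot": [0,0,0],"jaw": 0}
    - {"offset": [0,0,0],"delta_rot": [0,0,0],"jaw": 0}
    - {"offset": [0,0,0],"delta_rot": [0,0,0],"jaw": 0}
    - {"offset": [0,0,0],"delta_rot": [0,0,0],"jaw": 0}

```text
time: 20.42
position: [0.5893, 0.0722, 0.1391]
tool_rot: [-0.654, 0.675, -0.246, 0.239]
ft_force: [-3.2, -0.9, 22.0]
grip_width: 0.0213
```

Run:
```python
from h import *
print(sqpose(),get_obs()["moment"].round(2))
```

```text
(array([ 0.5, -4.7, -0.5]), array([ 0.09, -0.05, -0.03]), array([11.7, -1. , 18.9])) [-0.32 -1.59 -0.22]
```

Call:
drive_tool:
  plan:
    - {"offset": [0,0,-0.05],"delta_rot": [0,0,0],"jaw": 0}
    - {"offset": [0,0.05,-0.1],"delta_rot": [0,0,0],"jaw": 0}
    - {"offset": [0,0.1,-0.1],"delta_rot": [0,0,0],"jaw": 0}
    - {"offset": [0,0.15,-0.1],"delta_rot": [-0.1,0,0],"jaw": 0}
    - {"offset": [0,0.2,-0.1],"delta_rot": [-0.1,0,0],"jaw": 0}
    - {"offset": [0,0.2,-0.1],"delta_rot": [-0.1,0,0],"jaw": 0}
    - {"offset": [0,0.2,-0.1],"delta_rot": [-0.1,0,0],"jaw": 0}
    - {"offset": [0,0.2,-0.1],"delta_rot": [-0.1,0,0],"jaw": 0}

```text
time: 21.08
position: [0.589, 0.0722, 0.1389]
tool_rot: [-0.654, 0.675, -0.246, 0.239]
ft_force: [2.1, 0.5, 17.6]
grip_width: 0.0216
```

Run:
```python
from h import *
print(sqpose(),get_obs()["moment"].round(2))
```

```text
(array([ 0.2, -4.8, -0.5]), array([ 0.14, -0.05, -0.04]), array([12.9,  0.6, 12.1])) [-0.14 -1.5  -0.02]
```

Call:
drive_tool:
  plan:
    - {"offset": [0,0,0],"delta_rot": [0,0,0],"jaw": 0}
    - {"offset": [0,0,0],"delta_rot": [0,0,0],"jaw": 0}
    - {"offset": [0,0,0],"delta_rot": [0,0,0],"jaw": 0}
    - {"offset": [0,0,0],"delta_rot": [0,0,0],"jaw": 0}
    - {"offset": [0,0,0],"delta_rot": [0,0,0],"jaw": 0}
    - {"offset": [0,0,0],"delta_rot": [0,0,0],"jaw": 0}
    - {"offset": [0,0,0],"delta_rot": [0,0,0],"jaw": 0}
    - {"offset": [0,0,0],"delta_rot": [0,0,0],"jaw": 0}

```text
time: 21.75
position: [0.589, 0.0722, 0.1389]
tool_rot: [-0.654, 0.675, -0.246, 0.239]
ft_force: [2.2, 0.3, 16.9]
grip_width: 0.0215
```

Run:
```python
from h import *
print(sqpose(),get_obs()["moment"].round(2))
```

```text
(array([ 0.3, -4.7, -0.5]), array([ 0.14, -0.05, -0.05]), array([12.5,  0.4, 11.5])) [-0.12 -1.48 -0.06]
```

Now about 15 N and 14 N (weight-corrected), held for over a second with the pose flush. I'll relax half the push, release and withdraw along the fingers.

Call:
drive_tool:
  plan:
    - {"offset": [0,0,0],"delta_rot": [0,0,0],"jaw": 0}
    - {"offset": [0,-0.1,-0.05],"delta_rot": [0.2,0,0],"jaw": 0}
    - {"offset": [0,-0.2,-0.1],"delta_rot": [0.3,0,0],"jaw": 0}
    - {"offset": [0,-0.2,-0.1],"delta_rot": [0.3,0,0],"jaw": 0}
    - {"offset": [0,-0.2,-0.1],"delta_rot": [0.3,0,0],"jaw": 2.5}
    - {"offset": [0,-0.2,-0.1],"delta_rot": [0.3,0,0],"jaw": 3.2}
    - {"offset": [0,-0.2,-0.1],"delta_rot": [0.3,0,0],"jaw": 4}
    - {"offset": [0,-0.2,-0.1],"delta_rot": [0.3,0,0],"jaw": 4.5}

```text
time: 22.42
position: [0.5828, 0.0724, 0.1345]
tool_rot: [-0.655, 0.677, -0.241, 0.234]
ft_force: [0.1, -0.9, -0.3]
grip_width: 0.0372
```

Run:
```python
from h import *
t=camera("top");s=camera("side")
print(sqpose(),get_obs()["grip_width"])
cv2.imwrite("pics/b1.png",cv2.resize(np.hstack([t[100:210,130:240],s[140:250,120:230]])[:,:,::-1],None,fx=3.6,fy=3.6,interpolation=cv2.INTER_CUBIC))
```

```text
(array([-7.4, -4.8,  0.7]), array([-0.67, -0.03, -0.04]), array([-0.1, -0.1, -0. ])) 0.042305973103009306
```

View pics/b1.png

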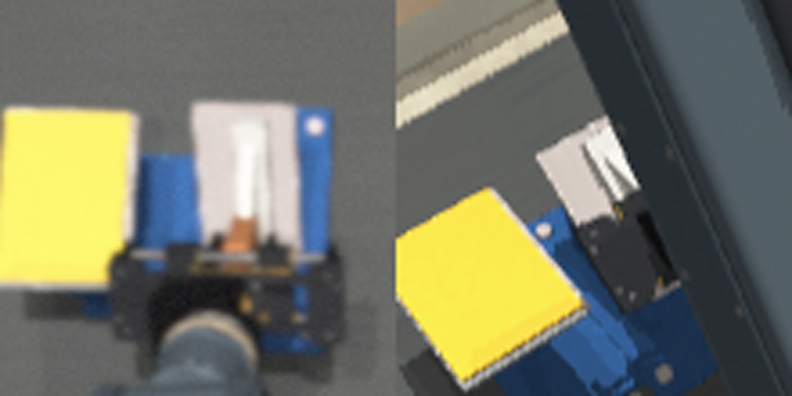

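Released, reaction force about 0. Withdrawing.

Call:
drive_tool:
  plan:
    - {"offset": [0,-0.3,0],"delta_rot": [0,0,0],"jaw": 5}
    - {"offset": [0,-0.3,-0.3],"delta_rot": [0,0,0],"jaw": 5}
    - {"offset": [0,-0.3,-1],"delta_rot": [0,0,0],"jaw": 5}
    - {"offset": [0,-0.3,-2],"delta_rot": [0,0,0],"jaw": 5}
    - {"offset": [0,-0.3,-3.2],"delta_rot": [0,0,0],"jaw": 5}
    - {"offset": [0,-0.3,-4.6],"delta_rot": [0,0,0],"jaw": 5}
    - {"offset": [0,-0.3,-6],"delta_rot": [0,0,0],"jaw": 5}
    - {"offset": [0,-0.3,-7.5],"delta_rot": [0,0,0],"jaw": 5}

```text
time: 23.18
position: [0.5381, 0.0737, 0.1965]
tool_rot: [-0.655, 0.676, -0.243, 0.235]
ft_force: [-0.1, -0.4, -0.2]
grip_width: 0.05
```

Call:
drive_tool:
  plan:
    - {"offset": [0,0,-1.5],"delta_rot": [0,0,0],"jaw": 5}
    - {"offset": [0,0,-3],"delta_rot": [0,0,0],"jaw": 5}
    - {"offset": [0,0,-4.5],"delta_rot": [0,0,0],"jaw": 5}
    - {"offset": [0,0,-6],"delta_rot": [-4,0,0],"jaw": 5}
    - {"offset": [0,0,-7.5],"delta_rot": [-8,0,0],"jaw": 5}
    - {"offset": [0,0,-9],"delta_rot": [-12,0,0],"jaw": 5}
    - {"offset": [2,0,-10],"delta_rot": [-16,0,0],"jaw": 5}
    - {"offset": [5,0,-10],"delta_rot": [-20,0,0],"jaw": 5}

```text
time: 23.85
position: [0.5261, 0.0989, 0.2523]
tool_rot: [0.664, -0.658, 0.22, -0.278]
ft_force: [-0.4, 0.1, 0.0]
grip_width: 0.0498
```

Call:
drive_tool:
  plan:
    - {"offset": [3,0,0],"delta_rot": [0,0,0],"jaw": 5}
    - {"offset": [6,0,0],"delta_rot": [0,0,0],"jaw": 5}
    - {"offset": [9.5,0,0],"delta_rot": [0,0,0],"jaw": 5}
    - {"offset": [13,0,0],"delta_rot": [0,0,0],"jaw": 5}
    - {"offset": [16.5,0,0],"delta_rot": [0,0,0],"jaw": 5}
    - {"offset": [19.5,0,0],"delta_rot": [0,0,0],"jaw": 5}
    - {"offset": [22,0,0],"delta_rot": [0,0,0],"jaw": 5}
    - {"offset": [22,0,0],"delta_rot": [0,0,0],"jaw": 5}

```text
time: 24.52
position: [0.5362, -0.1272, 0.2361]
tool_rot: [0.662, -0.66, 0.223, -0.276]
ft_force: [0.2, 0.3, 0.5]
grip_width: 0.0504
```

Run:
```python
from h import *
t=camera("top");s=camera("side")
print(get_obs()["position"],get_obs()["q"].round(2),get_obs()["ft_force"])
sq=[(0,14,0),(0,-14,0),(0,14,120),(0,-14,120),(18,14,120),(18,-14,120),(130,14,18),(130,-14,18),(130,14,0)]
W=pl([lf(a/1000,b/1000-.0048,c/1000) for a,b,c in sq],*J)
def dr(im,n,o,w,h,f):
    c=cv2.resize(im[o[1]:o[1]+h,o[0]:o[0]+w,::-1],None,fx=f,fy=f,interpolation=cv2.INTER_CUBIC)
    for u in (proj(n,W)+.5-o)*f: cv2.circle(c,(int(u[0]),int(u[1])),2,(255,0,255),-1)
    return c
cv2.imwrite("pics/b2.png",dr(t,"top",(140,100),100,80,7)); cv2.imwrite("pics/b3.png",dr(s,"side",(140,150),100,80,7)); cv2.imwrite("pics/b4.png",s[:,:,::-1])
```

```text
[ 0.53475299 -0.1217014   0.23555481] [-0.72  0.31  2.12  1.27  0.54 -0.23] [ 0.44868647  0.57862491 -0.07965214]
```

View pics/b2.png

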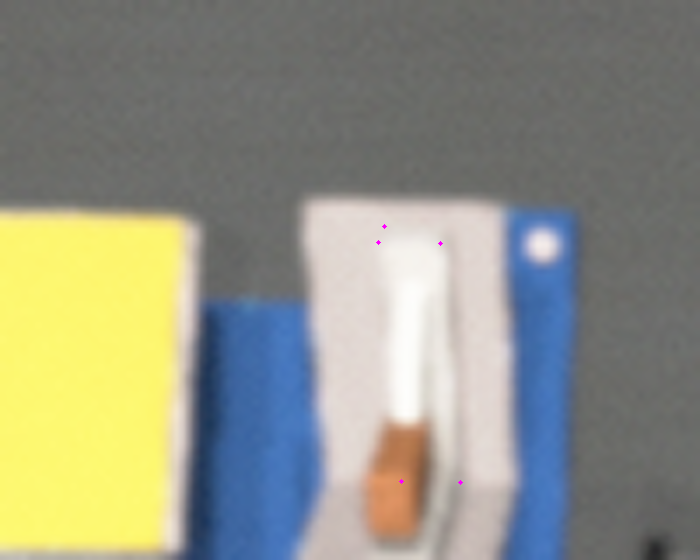

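View pics/b3.png

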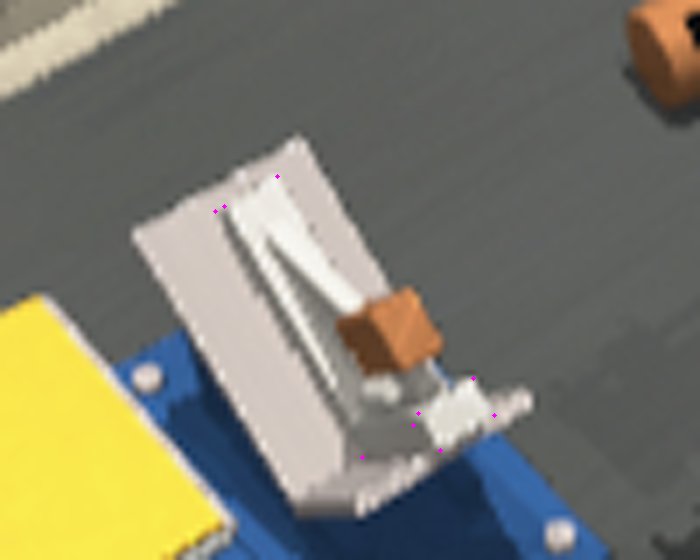

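View pics/b4.png

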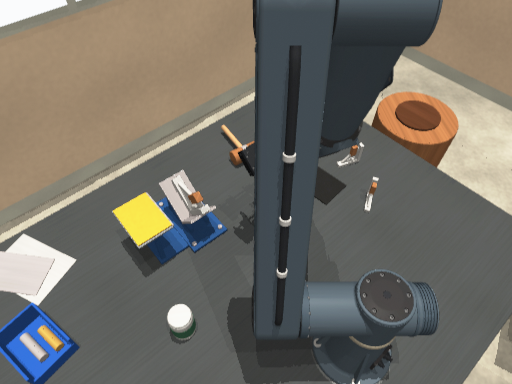

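The released square sits in the corner. In the side crop its back-top corners, near (420,410), (475,380), (497,413) and (440,450), match the seated-model projections to within about 0.5 px. The foot tip matches to about 1 px. The cover is still folded and the arm is clear, so I'm handing in.

Run:
```python
from h import *
print(get_obs()["joint_velocities"].round(3)); print(hand_in()); print(get_obs()["time"])
```

```text
[ 0.042 -0.012  0.034  0.002  0.007 -0.001]
the job is handed in; nothing more can be done
None
the job is handed in; nothing more can be done
```

I folded the yellow panel flat on the grey one and pressed the largest square (the one on the mat) into the bracket corner. I then released it, withdrew and handed in at about 24.6 s; no verdict came back.

**Pressing:** I brought the back in first, then the foot. The last hold was over 1 s, at about 15 N on the short flange and 14 N on the long one. These figures come from the wrist force corrected for the square's weight. Friction on each face takes some of that force, so I can't confirm the exact force on each flange.

**Pose while pressed:** the heel was within 1 mm of the corner in both directions, about 5 mm off the middle, and 0.1–0.2° off the flanges. This assumes the square did not shift in the grip, and while I was adjusting the push the tool did give by about 0.6° and 1 mm.

**After release:**
- **Square:** the side view matched the seated model to within about 0.5 px at the back and 1 px at the foot. The top view was about 1 px off at the foot tip (roughly 3 mm), the same size as the jig fit error there.
- **Cover:** it was still folded flat.
- **Bystanders:** the tin looked unmoved and so did the visible part of the mallet. The wrench was hidden behind the arm in the last picture, but the arm only passed it about 0.2 m up.

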